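Clamp a dental cast in the bench caliper and punch its vent spot

TASK

Slide the green dental cast into the open caliper until its back lies flat against the beam, then gently close the sliding jaw until the cast is held square between both jaws, without cocking the jaw. Then swing the blue punch arm over the cast to its stop and press the red punch button straight down until its spring snaps, and let it come back up. Leave the cast clamped under the punch, and leave the other things on the bench alone.

Things in the scene. Friction and masses are not known exactly. Their poses are not given: they have to be found in the camera images.
- caliper: large steel bench caliper lying flat, fixed. Origin on the bench top, where the centre of the cast's underside belongs when clamped; z up; +x runs into the caliper, away from the robot (yaw within 0.2 rad); +y runs from the sliding jaw to the fixed jaw. The mouth opens to -x; in it the cast slides on the bench top itself. Coordinates below are in this frame.
- back_stop (a point): middle of the front face of the caliper's beam, which is the cast's back stop: x = 30 mm, y = 0, 11 mm above the bench. The beam runs along y from -235 to +65 mm, is 22 mm wide (x 30 to 52 mm) and 22 mm high.
- fixed_face (a point): middle of the fixed jaw's face: x = 0, y = +33 mm, 17 mm above the bench. The jaw is 18 mm thick, 34 mm high and reaches from the beam out to x = -30 mm.
- post (a point): top of the upright post that carries the punch arm, on its axis: x = 95 mm, y = 0, 126 mm above the bench; the post is 26 mm thick.
- carriage (a joint): opening between the jaw faces in m: 0 jaws meet, 0.066 closed on the cast, starts 0.105 to 0.130, stop at 0.150. The sliding jaw's face is at y = 33 mm minus this value. The carriage rides along the beam and stays where it is left; its drag is about 4 N.
- tab (a point): centre of the outer (-y) face of the orange thumb tab on the carriage, right over the beam: x = 41 mm, 80 mm to -y of the sliding jaw's face, 52 mm above the bench. The tab is 30 mm wide (x), 12 mm thick (y), at heights 35 to 69 mm; the beam beside it is 22 mm high. Push the tab to +y to close the jaw.
- jaw: steel sliding jaw, 18 mm thick, 34 mm high, reaching out to x = -30 mm. Origin on its face, on the bench under the beam's centre line (x = 41 mm). It has springy play on the carriage and cocks about the upright axis through its origin (about 4 N m per rad): pushing the jaw far from the beam, or squeezing the cast hard, cocks it; a push of about 9 N on the tab, drag included, is enough to square the cast.
- cast: green stone dental cast, 60 mm (x) x 66 mm (y), base 36 mm high with a horseshoe of orange gum and white teeth on top, up to 46 mm; palate flat at 36 mm. About 0.27 kg. Origin at the centre of its underside; +x is its back, which goes to the beam. It starts on the bench before the mouth, turned up to 0.35 rad.
- swing (a joint): angle of the blue punch arm in rad: 0 at its stop with the punch over the caliper's origin, growing as it swings out over the fixed jaw (starts 0.95 to 1.35). From the post the arm points along (-cos, +sin) of it. Level bar 18 mm wide, heights 91 to 117 mm; round head 34 mm across, 95 mm from the post's axis; hub 38 mm across. Stays where it is left; drag 0.25 N m.
- punch_top (a point): centre of the top of the red punch button at the end of the arm: 32 mm across, 10 mm tall, top 150 mm above the bench when up. It moves with the arm, 95 mm from the post's axis.
- punch (a joint): travel of the punch in m: 0 up, 0.014 fully down with its tip on the palate. A hidden spring resists with up to about 9 N, at about 7 mm, then snaps through (push falls to about 5 N) to a hard end stop; the button springs back when released. The tip hangs 50 mm above the bench when up.
- jar_orange: white screw jar, 42 mm across, 46 mm tall, orange top. Origin at the centre of its underside. Bystander.
- jar_blue: the same jar with a blue top. Bystander.
- jar_green: the same jar with a green top. Bystander.
- bowl: white mixing bowl, 110 mm across, 50 mm tall. Origin at the centre of its underside. Bystander.
- knife: wax spatula with a dark wooden handle, 170 mm long, lying flat. Bystander.
- wax_box: clear open box of yellow wax, 90 x 110 x 40 mm. Origin at the centre of its underside. Bystander.
- articulator: brass dental articulator holding a white and green model, 110 mm wide, 97 mm tall. Origin at the centre of its underside. Bystander.
Mind the look-alikes: they are no part of the job. Several things look just like the cast: the one meant starts nearest to the robot's base.

How it is judged (in metres and radians):
On the way, in this order (a step that is already met when the one before it is completed fails the run):
1. the cast lies against the beam and the jaw is closed on it, pressing it to the fixed jaw (x of cast in the frame of caliper above -0.004 m and y of cast in the frame of caliper between -0.0035 and 0.0035 m and angle between the x axis of cast and the x axis of caliper, either way round below 0.05 rad and angle between cast's own z axis and vertical below 0.05 rad and value of joint carriage below 0.0685 m and contact force between jaw and cast above 0.2 N), for 0.1 s.
2. with the arm at its stop over the clamped cast, the punch is pressed until it snaps (x of cast in the frame of caliper above -0.004 m and y of cast in the frame of caliper between -0.0035 and 0.0035 m and angle between the x axis of cast and the x axis of caliper, either way round below 0.05 rad and angle between cast's own z axis and vertical below 0.05 rad and value of joint carriage below 0.0685 m and value of joint swing below 0.06 rad and value of joint punch above 0.0115 m), for 0.02 s.
At the end, for the whole second after the job is handed in: The cast is at rest, upright, within 4 mm of the beam, within 3.5 mm of its place beside the fixed jaw and square within 0.05 rad; the jaw is closed on it (opening under 68.5 mm, cocked under 0.06 rad); the punch arm is within 0.06 rad of its stop and the punch is back up (within 2 mm) (x of cast in the frame of caliper above -0.004 m and y of cast in the frame of caliper between -0.0035 and 0.0035 m and angle between the x axis of cast and the x axis of caliper, either way round below 0.05 rad and angle between cast's own z axis and vertical below 0.05 rad and value of joint carriage below 0.0685 m and angle between the y axis of jaw and the y axis of caliper, either way round below 0.06 rad and value of joint swing below 0.06 rad and value of joint punch below 0.002 m and linear speed of cast below 0.01 m/s); the robot touches nothing.
It fails at once if the sliding jaw is cocked by more than 0.07 rad (angle between the y axis of jaw and the y axis of caliper, either way round above 0.07 rad).
It fails at once if the punch is fired when the cast is not clamped beneath it (value of joint punch above 0.008 m and not (x of cast in the frame of caliper above -0.004 m and y of cast in the frame of caliper between -0.0035 and 0.0035 m and angle between the x axis of cast and the x axis of caliper, either way round below 0.05 rad and angle between cast's own z axis and vertical below 0.05 rad and value of joint carriage below 0.0685 m and value of joint swing below 0.06 rad)).
It fails at once if the cast is tipped (angle between cast's own z axis and vertical above 0.3 rad).
It fails at once if a bystander is moved by more than 15 mm (distance of any of jar_orange, jar_blue, jar_green, bowl, knife, wax_box, articulator from where it was at the start of the episode above 0.015 m).
It also fails if it takes over 69 s, if anything falls off the work surface, if the arm or the gripper's body presses on something with over 40 N, if the wrist force passes 120 N, or if a joint passes its speed limit or range.

ROBOT

A 6-joint arm with a two-finger parallel gripper is mounted at the origin on the work surface. World frame = base frame: x ahead of the robot, y to its left, z up, the work surface at z = 0. Lengths are in mm, angles in rad, forces in N, time in s.
With the tool pointing down it reaches from about 275 to 1000 mm from the base axis. Payload 8.4 kg.
Tool frame: the origin (TCP) lies at the very end of the fingers, on their centre line; the grasp point (between the pads) lies 19 mm behind it; z points along the fingers, y is the direction in which the jaws open and shut (so a half turn about z gives the same grasp; the last joint's range is limited). The gripper opens to 85 mm and grips with 20 to 120 N. Pads are 22 mm wide; open, the fingers measure 114 mm over their backs; the gripper's body (76 mm by 85 mm) begins 54 mm behind the grasp point. The pads swing forward as they close: fully open they stand 13 mm farther back than shut.
Start: joints at [1.224, 0.353, 1.633, -0, 1.155, -0.002], TCP at [211.254, 588.217, 231.281] pointing down, gripper open.
Joint ranges: [-2.63, 2.63], [-0.92, 2.1], [0.06, 2.66], [-1.3, 4.44], [0, 2.69], [-3.02, 3.02]. Speed limits (rad/s): [2.22, 2.22, 2.79, 3.14, 3.14, 3.14].

INTERFACE

Orientations are given as [roll, pitch, yaw] about the fixed x, y, z axes, in that order (R = Rz(yaw) Ry(pitch) Rx(roll)).
In Python, from rig import readout, grab_frame, calibration, r gives the robot as it stands. The module is installed in compiled form; this text tells all that it offers.
- The arm moves only by the tool play_rows, never from a script. Its argument "rows" is a list of rows, each a list of 3 entries, a list of its own where there are three numbers: the closure in counts, from 0 (fully open) to 255 (shut), then the shift along the tool's x, y, z in cm, then the turn, a rotation vector about the tool's x, y, z in rad. In form: [[gripper, [dx, dy, dz], [rx, ry, rz]], ...]. A call has 1 to 12 rows; each row is the pose to reach, as a shift and turn from the pose commanded when the call began, along the tool's axes at that moment; what a row does not reach only later rows make up. A row lasts 1/12 s, in which the tool goes at most 41.7 mm and 7.16 degrees, less where a joint would pass 70% of its speed; a pose out of reach is approached as far as the arm can. A call with a gripper value outside its range is refused whole. The fingers move at their own pace and stop on an object; "squeeze" is the grip in N (left out, the last holds). Time passes only in rows, so rows that repeat a pose let the fingers close. It gives the time, the measured TCP pose, the force and the opening at its end, in the units of the state.
- readout.sense(): the state, without advancing time (a new reading comes with each control period).
- grab_frame(name): name is "scene" or "top"; returns (picture, depth): 420x560x3 uint8, red, green, blue; 420x560 float32, mm along the optical axis (not along the pixel's ray), 0 where there is no reading.
- calibration(name): a dict with "vfov" (degrees; the focal length in pixels is half the picture's height over the tangent of half this angle, whatever the lens; pixels are square), "cx", "cy" (the principal point, pixels), "cam_to_world" (4x4, takes a point from camera to world coordinates). Camera axes: x right, y down, z forward; pixel columns grow to the right and rows downward; lengths in mm; the calibration is good to about 2 mm. A picture is of the moment at which its call begins. calibration takes no time and is no camera call.
- r.sign_off(): hands the job in, once; it reports no verdict.
The state is a dict: "clock": time; "qpos": joint angles; "qvel": joint speeds; "joint_efforts": joint torques, N m; "eef_pos": TCP position; "tcp_rot": TCP orientation; "contact_force": force on the tool from outside, world axes, zero at the start; "wrist_torque": the same for the moment, N m; "opening": opening from 0.0 (shut) to 1.0 (fully open).
Only numpy, scipy, OpenCV 4.12 (cv2) and the standard library are available. Lean on these libraries where they do the work, as an engineer would, in place of code of your own. Each camera call takes 0.05 s, during which the arm holds its last target.

## Working session

There is one attempt and no reset: what is moved stays moved. The work goes in short steps, Python scripts to look and compute and a tool call to move; the robot and the scene stay as the last step left them, time stands still between calls to the robot, and variables do not carry over. Pictures are saved under pics/ and viewed, and the job is handed in when it is done.

Besides the shell and the picture viewer there is one more tool, called after ">>>" in YAML: its name, and indented under it one key for each argument. play_rows: Moves the arm, as the interface text tells. Its arguments: {"type":"object","properties":{"rows":{"type":"array"},"squeeze":{"type":"number"}},"required":["rows"]}

```bash
mkdir -p pics; ls
cat > h.py <<'E'
import numpy as np, cv2
from rig import readout, grab_frame, calibration, r
def shot(n,tag):
    p,d=grab_frame(n); np.savez('pics/%s.npz'%tag,p=p,d=d); cv2.imwrite('pics/%s.png'%tag,p[:,:,::-1]); return p,d
def load(tag):
    z=np.load('pics/%s.npz'%tag); return z['p'],z['d']
def K(n):
    c=calibration(n); f=210/np.tan(np.radians(c['vfov'])/2); return f,c['cx'],c['cy'],np.array(c['cam_to_world'])
def plane(n,uv,z):
    f,cx,cy,T=K(n); uv=np.atleast_2d(uv).astype(float)
    d=np.c_[(uv[:,0]-cx)/f,(uv[:,1]-cy)/f,np.ones(len(uv))]@T[:3,:3].T
    o=T[:3,3]; return o+d*((z-o[2])/d[:,2])[:,None]
def cloud(n,d):
    f,cx,cy,T=K(n); v,u=np.mgrid[:420,:560]
    P=np.stack([(u-cx)/f*d,(v-cy)/f*d,d],-1)@T[:3,:3].T+T[:3,3]; P[d<=0]=np.nan; return P
def proj(n,X):
    f,cx,cy,T=K(n); X=(np.atleast_2d(X)-T[:3,3])@T[:3,:3]; return np.c_[f*X[:,0]/X[:,2]+cx,f*X[:,1]/X[:,2]+cy]
E
python3 - <<'E'
from h import *
np.set_printoptions(suppress=True,precision=3)
print(readout.sense())
for n in('scene','top'): shot(n,n+'0'); print(calibration(n))
E
```

```text
pics
{'clock': 0.0, 'qpos': array([ 1.224,  0.354,  1.634,  0.   ,  1.155, -0.002]), 'qvel': array([-0.001, -0.001, -0.001, -0.   ,  0.001,  0.001]), 'joint_efforts': array([ -0.001, -60.526, -34.207,  -0.   ,   0.009,  -0.   ]), 'eef_pos': array([211.087, 587.758, 230.558]), 'tcp_rot': array([-3.14 , -0.   ,  2.797]), 'contact_force': array([-0.18 ,  0.192, -0.01 ]), 'wrist_torque': array([ 0.029, -0.021, -0.008]), 'opening': 1.002936121388195}
{'vfov': 52.799266307118216, 'cx': 279.9182461788374, 'cy': 206.25406962030945, 'cam_to_world': array([[   0.098,    0.541,   -0.835, 1442.683],
       [   0.995,   -0.059,    0.079, -117.906],
       [  -0.007,   -0.839,   -0.545,  723.509],
       [   0.   ,    0.   ,    0.   ,    1.   ]])}
{'vfov': 46.52067691226077, 'cx': 281.6520926871199, 'cy': 210.02104317180323, 'cam_to_world': array([[  -0.008,   -0.996,    0.09 ,  387.63 ],
       [  -1.   ,    0.007,   -0.013,  -15.283],
       [   0.012,   -0.09 ,   -0.996, 1507.635],
       [   0.   ,    0.   ,    0.   ,    1.   ]])}
```

View pics/scene0.png

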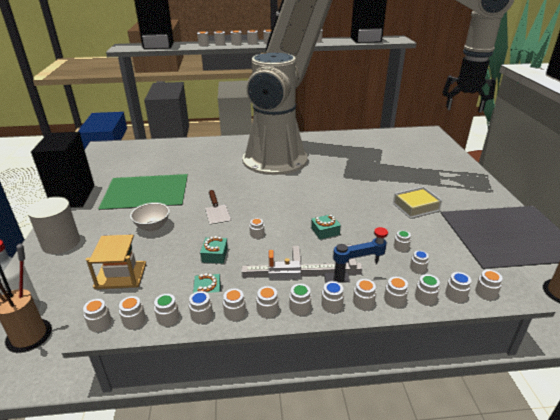

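View pics/top0.png

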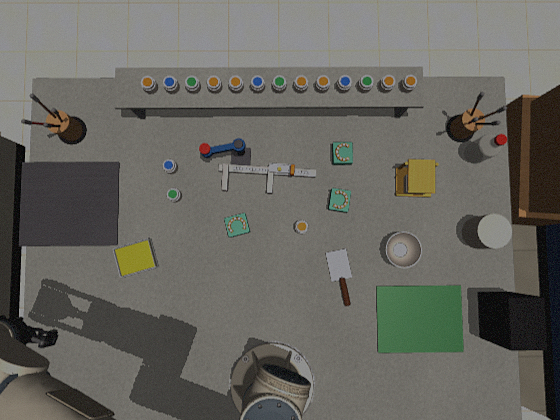

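Casts in the top view are at (236,225), (340,200) and (342,153). The first is nearest the base (≈(272,385)) and lies before the mouth, so it's the one. Next, a close crop and measurements.

Run:
```python
from h import *
np.set_printoptions(suppress=True,precision=1)
p,d=load('top0'); cv2.imwrite('pics/c1.png',cv2.resize(p[125:250,150:330,::-1],None,fx=4.4,fy=4.4,interpolation=cv2.INTER_CUBIC))
p2,d2=load('scene0'); cv2.imwrite('pics/c2.png',cv2.resize(p2[200:300,200:440,::-1],None,fx=3.3,fy=3.3,interpolation=cv2.INTER_CUBIC))
P=cloud('top',d)
hsv=cv2.cvtColor(p,cv2.COLOR_RGB2HSV)
def m(lo,hi,box):
    k=cv2.inRange(hsv,lo,hi); o=np.zeros_like(k); x0,x1,y0,y1=box; o[y0:y1,x0:x1]=k[y0:y1,x0:x1]; return o
g=m((70,60,40),(95,255,255),(215,260,205,245))
g=cv2.morphologyEx(g,cv2.MORPH_CLOSE,np.ones((5,5)))
c=max(cv2.findContours(g,0,2)[0],key=cv2.contourArea)
rc=cv2.minAreaRect(c); b=cv2.boxPoints(rc); print(rc); 
W=plane('top',b,36); print(W,W.mean(0)); print([np.linalg.norm(W[i]-W[(i+1)%4]) for i in range(4)],[np.degrees(np.arctan2(*(W[(i+1)%4]-W[i])[[1,0]])) for i in range(4)])
print('cast z',np.nanmedian(P[220:230,231:241,2]),P[225,236])
for tag,n in(('top0','top'),('scene0','scene')):
    q,dd=load(tag); h=cv2.cvtColor(q,cv2.COLOR_RGB2HSV); PP=cloud(n,dd)
    bx=(190,260,130,170) if n=='top' else (325,395,225,285)
    for nm,lo,hi in(('red',(0,150,80),(6,255,255)),('blue',(105,100,30),(125,255,255))):
        k=cv2.inRange(h,lo,hi); o=np.zeros_like(k); x0,x1,y0,y1=bx; o[y0:y1,x0:x1]=k[y0:y1,x0:x1]
        vs,us=np.nonzero(o); print(n,nm,len(us),us.mean(),vs.mean(),np.nanmedian(PP[o>0],0), plane(n,[us.mean(),vs.mean()],150))
```

```text
((236.6764678955078, 224.7058868408203), (20.130455017089844, 21.828205108642578), 75.96376037597656)
[[499.3 140.8  36. ]
 [514.8  76.9  36. ]
 [455.7  62.3  36. ]
 [440.3 126.   36. ]] [477.5 101.5  36. ]
[np.float64(65.71116576776264), np.float64(60.88768905096038), np.float64(65.48283097233086), np.float64(60.797109358568626)] [np.float64(-76.29510764028292), np.float64(-166.12683252200847), np.float64(103.6246739121376), np.float64(14.088666200354655)]
cast z 37.396509330630124 [476.6 103.5  36.7]
top red 92 204.16304347826087 148.15217391304347 [687.7 184.3 150.5] [[687.2 184.  150. ]]
top blue 233 224.83690987124464 147.91845493562232 [694.4 131.4 117.8] [[687.5 125.8 150. ]]
scene red 90 380.74444444444447 231.38888888888889 [692.2 183.3 148.7] [[692.6 182.5 150. ]]
scene blue 604 358.4139072847682 251.74172185430464 [705.2 132.3 112.6] [[758.6 113.7 150. ]]
```

View pics/c1.png

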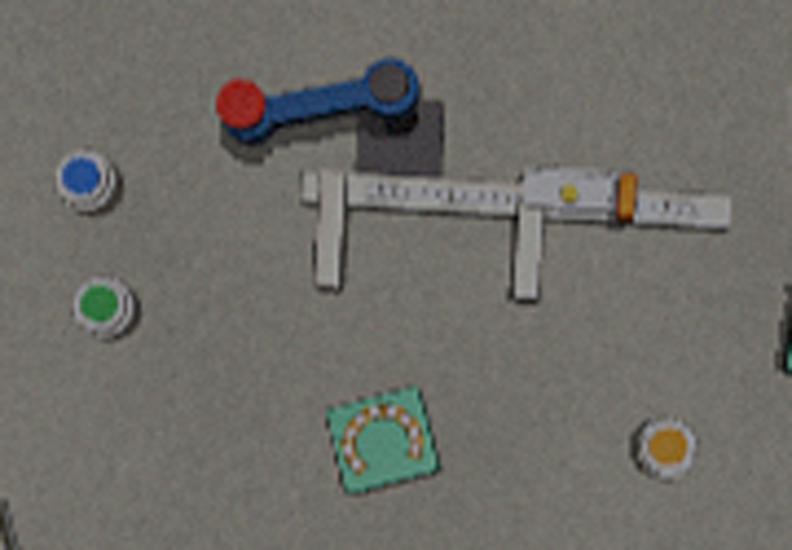

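View pics/c2.png

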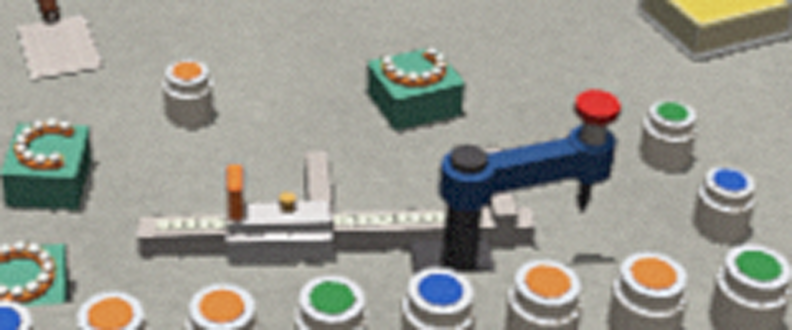

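Cast is confirmed: 61 x 65.5 mm, top at 36 mm, centred at (477,102), x axis yaw ≈ +0.24. Now the caliper.

Run:
```python
from h import *
np.set_printoptions(suppress=True,precision=2)
p,d=load('top0');P=cloud('top',d)
hsv=cv2.cvtColor(p,cv2.COLOR_RGB2HSV).astype(int)
k=np.zeros((420,560),np.uint8); k[158:195,216:320]=1
# beam: light pixels, z 12..30
light=(hsv[...,2]>150)&(hsv[...,1]<45)
print(hsv[168,240],hsv[200,240])
q=(k>0)&light
vs,us=np.nonzero(q); X=P[q]; print(len(X),np.percentile(X[:,2],[5,25,50,75,95]))
cv2.imwrite('pics/m.png',cv2.resize((q*255)[150:200,210:325].astype(np.uint8),None,fx=6,fy=6,interpolation=0))
# beam centreline: columns 233..262 and 297..314
cc=[]
for u in list(range(233,262))+list(range(298,313)):
    v=np.nonzero(light[158:182,u])[0]
    if len(v): cc.append((u,158+v.mean(),len(v)))
cc=np.array(cc); W=plane('top',cc[:,:2],22)
l=np.polyfit(W[:,1],W[:,0],1); print('beam x=a*y+b',l,np.std(W[:,0]-np.polyval(l,W[:,1])),'yaw',np.arctan(-l[0]), cc[:,2])
# post top dark disc
for n,tag,bx in(('top','top0',(228,250,136,156)),('scene','scene0',(325,355,238,255))):
    q2,dd=load(tag);PP=cloud(n,dd);h=cv2.cvtColor(q2,cv2.COLOR_RGB2HSV).astype(int)
    x0,x1,y0,y1=bx
    mm=np.zeros((420,560),bool);mm[y0:y1,x0:x1]=True
    z=PP[...,2]; mm&=(z>121)&(z<132)
    print(n,'post',mm.sum(),np.nanmean(PP[mm],0))
# tab orange
t=(hsv[...,0]<20)&(hsv[...,1]>130)&(k>0); vs,us=np.nonzero(t);print('tab',len(us),us.min(),us.max(),vs.min(),vs.max(),plane('top',[us.mean(),vs.mean()],69),np.nanmedian(P[t],0))
# jaw rows
for v in range(180,192):
    u=np.nonzero(light[v,216:320])[0]+216; print(v,u, plane('top',[[u.min(),v],[u.max(),v]],34)[:,:2].ravel() if len(u) else '')
```

```text
[120   7 147] [ 21  22 114]
142 [18.78 22.27 29.   36.26 40.92]
beam x=a*y+b [  0.09 643.85] 3.7123745403628408 yaw -0.09103239600133071 [1. 1. 1. 2. 2. 2. 1. 2. 2. 4. 1. 1. 2. 1. 1. 2. 1. 3. 2. 1. 1. 2. 1. 1.
 1. 1. 1. 2. 1.]
top post 72 [703.18  90.42 125.41]
scene post 75 [709.24  88.82 124.56]
tab 39 290 294 165 175 [[638.17 -65.49  69.  ]] [637.18 -65.79  70.06]
180 [226 272] [614.01 134.11 613.12  -5.78]
181 [226] [610.94 134.1  610.94 134.1 ]
182 [226] [607.87 134.1  607.87 134.1 ]
183 [226] [604.8  134.09 604.8  134.09]
184 [226] [601.73 134.08 601.73 134.08]
185 [226] [598.67 134.08 598.67 134.08]
186 [226 268] [595.6  134.07 594.77   6.5 ]
187 [226] [592.54 134.06 592.54 134.06]
188 [225 226 271] [589.49 137.09 588.58  -2.58]
189 [226 268 271] [586.41 134.05 585.51  -2.56]
190 [271] [582.45  -2.55 582.45  -2.55]
191 [267 268 270 271] [579.46   9.63 579.38  -2.53]
```

View pics/m.png

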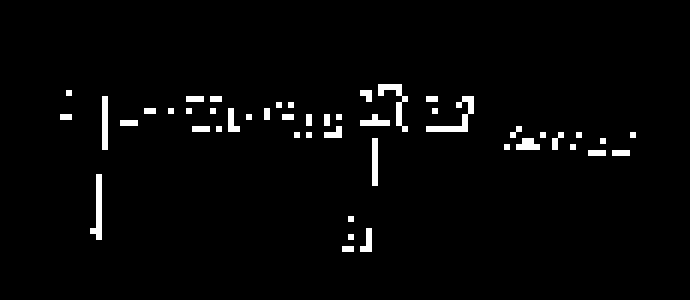

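Run:
```python
from h import *
np.set_printoptions(suppress=True,precision=2)
p,d=load('top0')
hsv=cv2.cvtColor(p,cv2.COLOR_RGB2HSV).astype(int)
P=cloud('top',d); 
gb=np.asarray(p[195:205,230:300]).reshape(-1,3); print('bench',gb.mean(0),gb.std(0))
light=((hsv[...,2]>126)&((hsv[...,0]>30)|(hsv[...,1]<12))).astype(np.uint8)
light=((hsv[...,2]>132)).astype(np.uint8)
cv2.imwrite('pics/m2.png',cv2.resize((light*255)[150:200,210:325],None,fx=6,fy=6,interpolation=0))
g=p.astype(float).mean(2)
# subpixel edges: beam front/back along columns: half-level between bench and beam
def edges(line,thr):
    s=line>thr; i=np.nonzero(np.diff(s.astype(int)))[0]
    return [j+(thr-line[j])/(line[j+1]-line[j]) for j in i]
B=[];C=[]
for u in list(range(233,262))+list(range(298,312)):
    e=edges(g[158:185,u],124)
    if len(e)>=2: C.append((u,158+(e[0]+e[-1])/2)); B.append((u,158+e[-1]))
C=np.array(C);B=np.array(B)
for nm,Q,z in(('centre',C,22),('front',B,22)):
    W=plane('top',Q,z); l=np.polyfit(W[:,1],W[:,0],1)
    for _ in range(4):
        r_=W[:,0]-np.polyval(l,W[:,1]); ok=abs(r_)<3; l=np.polyfit(W[ok,1],W[ok,0],1)
    print(nm,l,ok.sum(),len(W),np.std((W[:,0]-np.polyval(l,W[:,1]))[ok]))
for nm,(a,b) in(('fixed',(216,236)),('slide',(258,282))):
    E=[]
    for v in range(179,190):
        e=edges(g[v,a:b],124)
        if len(e)>=2: E.append((v,a+e[0],a+e[-1]))
    E=np.array(E)
    for i in(1,2):
        W=plane('top',np.c_[E[:,i],E[:,0]],34); l=np.polyfit(W[:,0],W[:,1],1); print(nm,i,l,'y at x=600',np.polyval(l,600),np.std(W[:,1]-np.polyval(l,W[:,0])))
# jaw ends: column scan
for nm,us in(('fixed',(222,223,224,225,226)),('slide',(267,268,269,270,271))):
    for u in us: print(nm,u,[plane('top',[u,175+e],34)[0][:2] for e in edges(g[175:200,u],124)][-1:])
```

```text
bench [113.6  111.4  105.29] [3.15 3.07 3.12]
centre [  0.07 646.22] 41 43 0.5948811417819329
front [  0.07 636.73] 41 43 0.6780670522067948
fixed 1 [  0.08 100.4 ] y at x=600 146.2487276915215 1.5138374898861866
fixed 2 [ -0.02 142.35] y at x=600 133.03317448435976 0.08285635599838587
slide 1 [-0.11 74.  ] y at x=600 9.357695789029322 0.5129047302470574
slide 2 [-0.13 72.48] y at x=600 -5.5526942093780605 0.5081938947049576
fixed 222 [array([587.54, 146.18])]
fixed 223 [array([586.57, 143.15])]
fixed 224 [array([586.44, 140.12])]
fixed 225 [array([586.21, 137.08])]
fixed 226 [array([584.97, 134.05])]
slide 267 [array([577.26,   9.64])]
slide 268 [array([576.77,   6.6 ])]
slide 269 [array([577.33,   3.56])]
slide 270 [array([576.95,   0.53])]
slide 271 [array([576.41,  -2.51])]
```

View pics/m2.png

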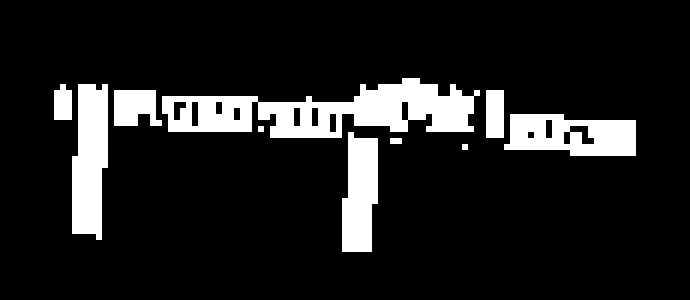

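Run:
```python
from h import *
np.set_printoptions(suppress=True,precision=2)
for n in('top','scene'):
    p,d=load(n+'0');P=cloud(n,d);z=P[...,2]
    m=(z>31)&(z<50)&(abs(P[...,0]-477)<50)&(abs(P[...,1]-102)<50)
    print(n,'cast',m.sum(),(np.nanmin(P[m],0)+np.nanmax(P[m],0))/2)
    rc=cv2.minAreaRect(P[m][:,:2].astype(np.float32)); print(rc)
    # beam top
    m=(z>19)&(z<26)&(P[...,1]<230)&(P[...,1]>-140)&(abs(P[...,0]-650)<30)
    X=P[m]; l=np.polyfit(X[:,1],X[:,0],1)
    for _ in range(5):
        e=X[:,0]-np.polyval(l,X[:,1]); l=np.polyfit(X[abs(e)<12,1],X[abs(e)<12,0],1)
    print('beam',m.sum(),l,X[:,1].min(),X[:,1].max(),'x at y=97',np.polyval(l,97))
    m=(z>29)&(z<38)&(P[...,0]<630)&(P[...,0]>565)
    for nm,a,b in(('fix',110,165),('sl',-30,30)):
        X=P[m&(P[...,1]>a)&(P[...,1]<b)]; print(nm,len(X),X.min(0)[:2],X.max(0)[:2],cv2.minAreaRect(X[:,:2].astype(np.float32)))
```

```text
top cast 402 [476.78 102.01  40.48]
((476.59991455078125, 102.36968231201172), (59.95655059814453, 66.02960968017578), 14.105838775634766)
beam 360 [  0.07 643.11] -138.2770514835652 159.77615719326522 x at y=97 650.1100311115404
fix 76 [583.13 130.76] [629.93 149.65] ((606.6473388671875, 140.21421813964844), (18.30546760559082, 47.00519561767578), 88.48634338378906)
sl 94 [572.79  -5.89] [628.89  12.74] ((600.9375610351562, 2.2225589752197266), (18.14679718017578, 55.625526428222656), 86.607177734375)
scene cast 307 [480.05 101.28  39.27]
((479.5196228027344, 100.885009765625), (64.96968841552734, 67.4549789428711), 12.431015014648438)
beam 536 [  0.07 650.6 ] -138.63312265207205 158.70920571990723 x at y=97 657.2781593830432
fix 6 [587.33 135.83] [594.38 146.74] ((588.432373046875, 140.05499267578125), (5.938178062438965, 12.175962448120117), 35.39176940917969)
sl 93 [575.3   -8.86] [628.65   9.92] ((601.991943359375, 0.7984437942504883), (17.876306533813477, 53.29552459716797), 88.18260192871094)
```

Caliper: origin ≈ (610.5, 97.5), yaw ≈ -0.07, opening ≈ 120 mm. The beam ends, fixed jaw and post agree to within about 3 mm. The cast is at (478,102) with yaw 0.245.

```bash
cat >> h.py <<'E'
from scipy.spatial.transform import Rotation as Ro
O=np.array([610.5,97.5]); YAW=-0.07
def c2w(x,y): c,s=np.cos(YAW),np.sin(YAW); return O+np.array([c*x-s*y,s*x+c*y])
def w2c(X): c,s=np.cos(YAW),np.sin(YAW); dx,dy=np.array(X)[:2]-O; return np.array([c*dx+s*dy,-s*dx+c*dy])
def go(cur,yaw,tgt,yaw2):
    R=Ro.from_euler('xyz',[np.pi,0,yaw]).as_matrix()
    print('shift cm',np.round(R.T@(np.array(tgt)-cur)/10,2),'rz',round(-(yaw2-yaw),3))
def st():
    s=readout.sense(); print('t %.2f'%s['clock'],'tcp',np.round(s['eef_pos'],1),'rot',np.round(s['tcp_rot'],3),'F',np.round(s['contact_force'],2),'T',np.round(s['wrist_torque'],2),'op %.3f'%s['opening'],'q',np.round(s['qpos'],2))
E
python3 -c "
from h import *
go([211.25,588.2,231.3],2.797,[478,102,120],np.pi+.245)"
```

```text
shift cm [-41.53 -36.75  11.13] rz -0.59
```

>>> play_rows:
  rows:
    - [0, [-41.53, -36.75, 8], [0, 0, -0.59]]
    - [0, [-41.53, -36.75, 8], [0, 0, -0.59]]
    - [0, [-41.53, -36.75, 8], [0, 0, -0.59]]
    - [0, [-41.53, -36.75, 8], [0, 0, -0.59]]
    - [0, [-41.53, -36.75, 8], [0, 0, -0.59]]
    - [0, [-41.53, -36.75, 8], [0, 0, -0.59]]
    - [0, [-41.53, -36.75, 8], [0, 0, -0.59]]
    - [0, [-41.53, -36.75, 8], [0, 0, -0.59]]
    - [0, [-41.53, -36.75, 8], [0, 0, -0.59]]
    - [0, [-41.53, -36.75, 8], [0, 0, -0.59]]
    - [0, [-41.53, -36.75, 8], [0, 0, -0.59]]
    - [0, [-41.53, -36.75, 8], [0, 0, -0.59]]
  squeeze: 25

```text
clock: 1.1
eef_pos: [448.5, 154.4, 159.9]
tcp_rot: [3.142, 0.0, -2.896]
contact_force: [0.4, 0.8, 0.8]
opening: 1.001
```

```bash
python3 -c "
from h import *
st(); p=readout.sense()['eef_pos']; y=readout.sense()['tcp_rot'][2]
go(p,y,[478,102,120],np.pi+.245)"
```

```text
t 1.10 tcp [448.5 154.4 159.9] rot [ 3.142  0.    -2.896] F [0.4  0.8  0.75] T [-0.03 -0.05 -0.01] op 1.001 q [ 0.33  0.21  2.02  0.    0.92 -1.49]
shift cm [-1.59 -5.8   3.99] rz -6.283
```

>>> play_rows:
  rows:
    - [0, [-1.2, -4.6, 3], [0, 0, 0]]
    - [0, [-1.2, -4.6, 3], [0, 0, 0]]
    - [0, [-1.2, -4.6, 3], [0, 0, 0]]
    - [0, [-1.2, -4.6, 3], [0, 0, 0]]
    - [0, [-1.2, -4.6, 3], [0, 0, 0]]

```text
clock: 1.52
eef_pos: [470.6, 115.4, 130.5]
tcp_rot: [3.141, -0.0, -2.896]
contact_force: [-0.5, 0.8, -0.8]
opening: 1.003
```

```bash
python3 -c "
from h import *
st(); p=readout.sense()['eef_pos']; y=readout.sense()['tcp_rot'][2]
go(p,y,[478,102,4],-np.pi+.245); shot('top','t1'); shot('scene','s1')
import cv2
for n,b in (('t1',(170,270,180,300)),('s1',(190,290,250,420))):
  q=cv2.imread('pics/%s.png'%n)[b[0]:b[1],b[2]:b[3]]; cv2.imwrite('pics/%sc.png'%n,cv2.resize(q,None,fx=4.5,fy=4.5,interpolation=2))"
```

```text
t 1.52 tcp [470.6 115.4 130.5] rot [ 3.141 -0.    -2.896] F [-0.48  0.77 -0.79] T [-0.02  0.05 -0.01] op 1.003 q [ 0.24  0.27  2.02  0.    0.85 -1.58]
shift cm [-0.4  -1.48 12.65] rz 0.0
```

View pics/s1c.png

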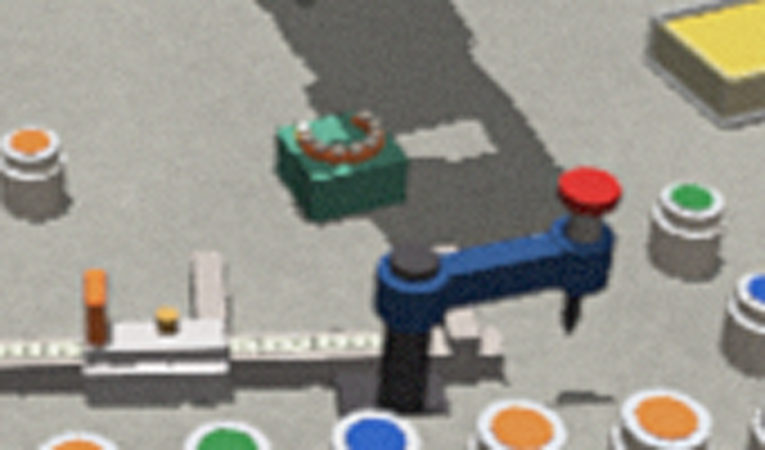

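The scene crop shows the cast unmoved, with the gripper just above the picture edge. I'll centre over it, then descend.

>>> play_rows:
  rows:
    - [0, [-0.4, -1.48, 2], [0, 0, 0]]
    - [0, [-0.4, -1.48, 4], [0, 0, 0]]
    - [0, [-0.4, -1.48, 6], [0, 0, 0]]
    - [0, [-0.4, -1.48, 6], [0, 0, 0]]
    - [0, [-0.4, -1.48, 6], [0, 0, 0]]
    - [0, [-0.4, -1.48, 6], [0, 0, 0]]

```text
clock: 2.12
eef_pos: [478.8, 102.1, 71.3]
tcp_rot: [-3.142, 0.001, -2.895]
contact_force: [0.2, 0.8, -0.5]
opening: 1.001
```

```bash
python3 -c "
from h import *
st(); p=readout.sense()['eef_pos']; y=readout.sense()['tcp_rot'][2]
go(p,y,[478,102,5],-np.pi+.245); shot('top','t2'); shot('scene','s2')
import cv2
for n,b in (('t2',(170,270,180,300)),('s2',(170,270,250,420))):
  q=cv2.imread('pics/%s.png'%n)[b[0]:b[1],b[2]:b[3]]; cv2.imwrite('pics/%sc.png'%n,cv2.resize(q,None,fx=4.5,fy=4.5,interpolation=2))"
```

```text
t 2.12 tcp [478.8 102.1  71.3] rot [-3.142e+00  1.000e-03 -2.895e+00] F [ 0.17  0.82 -0.48] T [-0.01 -0.05  0.03] op 1.001 q [ 0.21  0.37  2.05  0.    0.72 -1.61]
shift cm [0.08 0.01 6.63] rz 0.001
```

View pics/s2c.png

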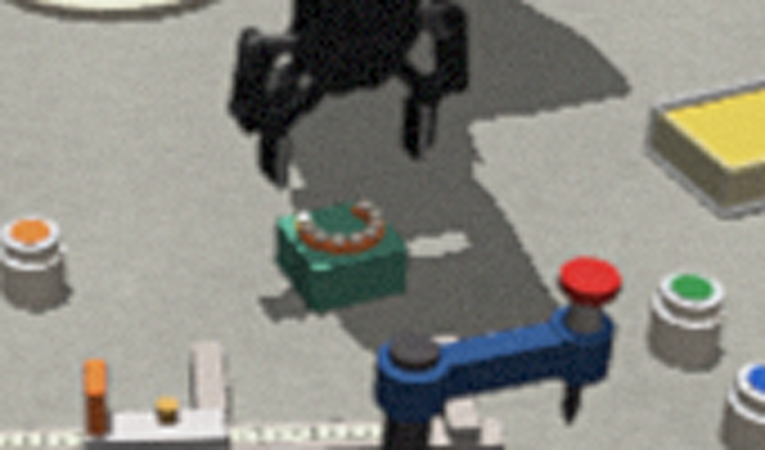

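>>> play_rows:
  rows:
    - [0, [0.05, 0, 2.5], [0, 0, 0]]
    - [0, [0.05, 0, 5], [0, 0, 0]]
    - [0, [0.05, 0, 6.4], [0, 0, 0]]
    - [0, [0.05, 0, 6.4], [0, 0, 0]]
    - [0, [0.05, 0, 6.4], [0, 0, 0]]
    - [100, [0.05, 0, 6.4], [0, 0, 0]]
    - [100, [0.05, 0, 6.4], [0, 0, 0]]
    - [100, [0.05, 0, 6.4], [0, 0, 0]]
    - [100, [0.05, 0, 6.4], [0, 0, 0]]
    - [100, [0.05, 0, 6.4], [0, 0, 0]]

```text
clock: 3.05
eef_pos: [479.0, 101.5, 7.7]
tcp_rot: [3.142, 0.003, -2.897]
contact_force: [-1.1, 0.9, 6.6]
opening: 0.768
```

```bash
python3 -c "
from h import *
st(); p=readout.sense()['eef_pos']; y=readout.sense()['tcp_rot'][2]
print(w2c(p))
for x in(-45,-10): go(p,y,list(c2w(x,-23))+[p[2]],-np.pi-.07)
shot('scene','s3');shot('top','t3')
import cv2
for n,b in (('t3',(170,270,180,300)),('s3',(170,270,250,420))):
  q=cv2.imread('pics/%s.png'%n)[b[0]:b[1],b[2]:b[3]]; cv2.imwrite('pics/%sc.png'%n,cv2.resize(q,None,fx=4.5,fy=4.5,interpolation=2))"
```

```text
t 3.05 tcp [479.  101.5   7.7] rot [ 3.142e+00  3.000e-03 -2.897e+00] F [-1.06  0.95  6.59] T [ 0.18  0.19 -0.01] op 0.768 q [ 0.21  0.49  2.07  0.    0.58 -1.61]
[-131.44680922   -5.22906389]
shift cm [-7.67 -4.37 -0.  ] rz 0.315
shift cm [-11.    -5.45  -0.  ] rz 0.315
```

View pics/s3c.png

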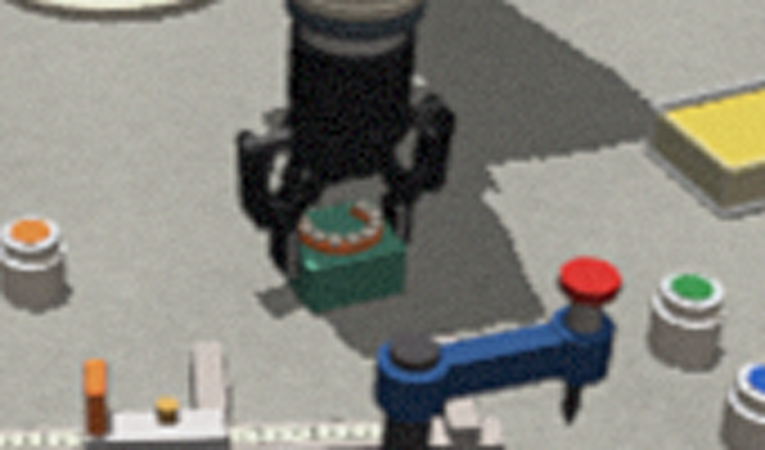

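>>> play_rows:
  rows:
    - [100, [0, 0, -0.1], [0, 0, 0]]
    - [100, [-1.5, -0.9, -0.1], [0, 0, 0.08]]
    - [100, [-3, -1.8, -0.1], [0, 0, 0.16]]
    - [100, [-4.5, -2.7, -0.1], [0, 0, 0.24]]
    - [100, [-6, -3.6, -0.1], [0, 0, 0.315]]
    - [100, [-7.6, -4.35, -0.1], [0, 0, 0.315]]
    - [100, [-7.6, -4.35, -0.1], [0, 0, 0.315]]
    - [100, [-7.6, -4.35, -0.1], [0, 0, 0.315]]
    - [100, [-7.6, -4.35, -0.1], [0, 0, 0.315]]

```text
clock: 3.9
eef_pos: [562.4, 77.5, 7.8]
tcp_rot: [3.141, 0.002, 3.072]
contact_force: [2.9, -0.9, 1.1]
opening: 0.764
```

```bash
python3 -c "
from h import *
st(); p=readout.sense()['eef_pos']; y=readout.sense()['tcp_rot'][2]
print(w2c(p))
for x in(-45,-10): go(p,y,list(c2w(x,-23))+[p[2]],-np.pi-.07)
shot('top','t4');shot('scene','s4')
import cv2
for n,b in (('t4',(130,230,190,320)),('s4',(180,290,220,400))):
  q=cv2.imread('pics/%s.png'%n)[b[0]:b[1],b[2]:b[3]]; cv2.imwrite('pics/%sc.png'%n,cv2.resize(q,None,fx=4.4,fy=4.4,interpolation=2))"
```

```text
t 3.90 tcp [562.4  77.5   7.8] rot [3.141e+00 2.000e-03 3.072e+00] F [ 2.95 -0.9   1.09] T [-0.06 -0.46 -0.05] op 0.764 q [ 0.13  0.57  1.9  -0.    0.67 -1.37]
[-46.58916437 -23.32644056]
shift cm [-0.16  0.03  0.  ] rz 6.284
shift cm [-3.66  0.03  0.  ] rz 6.284
```

View pics/t4c.png

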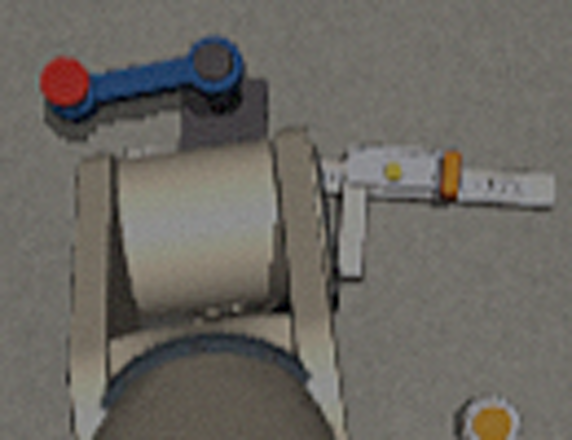

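View pics/s4c.png

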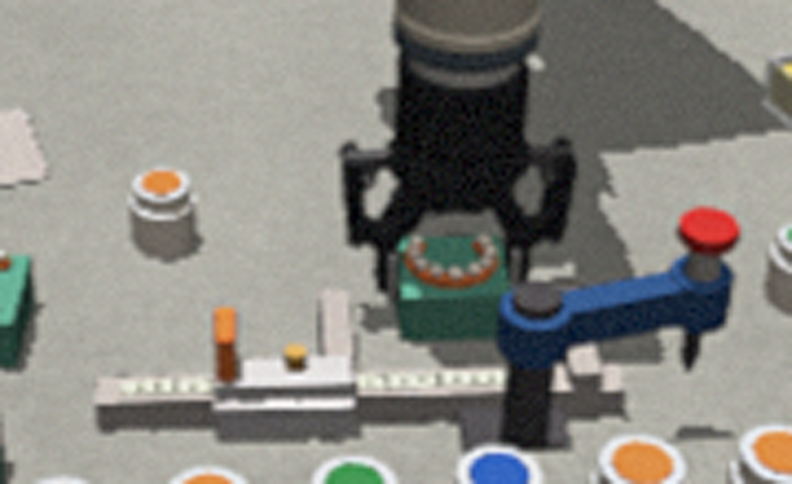

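>>> play_rows:
  rows:
    - [100, [-1, 0, 0], [0, 0, 0]]
    - [100, [-2, 0, 0], [0, 0, 0]]
    - [100, [-3, 0, 0], [0, 0, 0]]
    - [100, [-3.7, 0, 0], [0, 0, 0]]
    - [100, [-3.7, 0, 0], [0, 0, 0]]
    - [100, [-3.7, 0, 0], [0, 0, 0]]

```text
clock: 4.5
eef_pos: [598.0, 75.0, 7.5]
tcp_rot: [-3.141, -0.001, 3.072]
contact_force: [-1.9, 0.3, 6.2]
opening: 0.768
```

```bash
python3 -c "
from h import *
st(); p=readout.sense()['eef_pos']
print(w2c(p))
shot('scene','s5')
import cv2
for n,b in (('s5',(180,290,220,400)),):
  q=cv2.imread('pics/%s.png'%n)[b[0]:b[1],b[2]:b[3]]; cv2.imwrite('pics/%sc.png'%n,cv2.resize(q,None,fx=4.4,fy=4.4,interpolation=2))"
```

```text
t 4.50 tcp [598.   75.    7.5] rot [-3.141e+00 -1.000e-03  3.072e+00] F [-1.9   0.31  6.16] T [-0.22  0.11  0.01] op 0.768 q [ 0.12  0.6   1.82  0.    0.72 -1.38]
[-10.91293422 -23.30832828]
```

View pics/s5c.png

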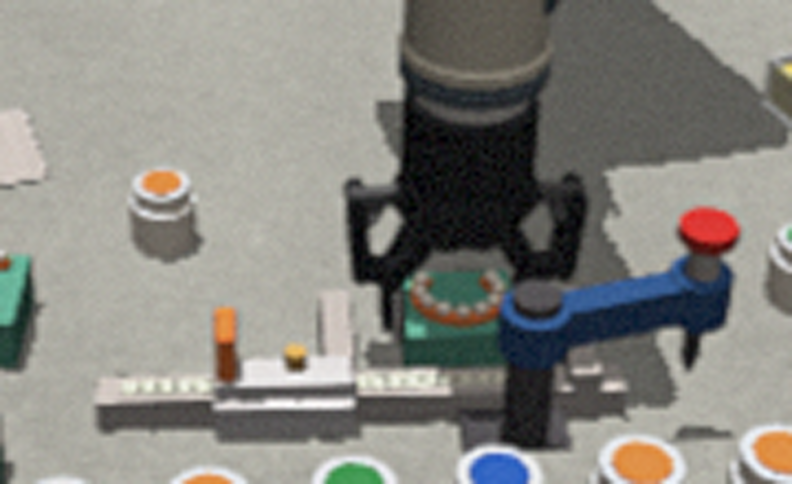

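>>> play_rows:
  rows:
    - [100, [-0.3, 0, 0], [0, 0, 0]]
    - [100, [-0.6, 0, 0], [0, 0, 0]]
    - [100, [-0.6, 0, 0], [0, 0, 0]]

```text
clock: 4.8
eef_pos: [601.1, 74.7, 7.6]
tcp_rot: [-3.141, -0.007, 3.072]
contact_force: [-13.2, 1.4, 17.4]
opening: 0.765
```

>>> play_rows:
  rows:
    - [100, [-0.2, 0, 0], [0, 0, 0]]
    - [100, [-0.4, 0, 0], [0, 0, 0]]
    - [100, [-0.4, 0, 0], [0, 0, 0]]

```text
clock: 5.05
eef_pos: [605.1, 74.4, 7.6]
tcp_rot: [-3.141, -0.007, 3.072]
contact_force: [-11.4, 0.8, 16.7]
opening: 0.765
```

```bash
python3 -c "
from h import *
st(); p=readout.sense()['eef_pos']
print(w2c(p))
shot('scene','s6')
import cv2
for n,b in (('s6',(230,290,280,380)),):
  q=cv2.imread('pics/%s.png'%n)[b[0]:b[1],b[2]:b[3]]; cv2.imwrite('pics/%sc.png'%n,cv2.resize(q,None,fx=7.5,fy=7.5,interpolation=2))"
```

```text
t 5.05 tcp [605.1  74.4   7.6] rot [-3.141 -0.007  3.072] F [-11.4    0.79  16.7 ] T [ 0.04  1.76 -0.02] op 0.765 q [ 0.12  0.61  1.8   0.    0.73 -1.38]
[ -3.80440849 -23.39073337]
```

View pics/s6c.png

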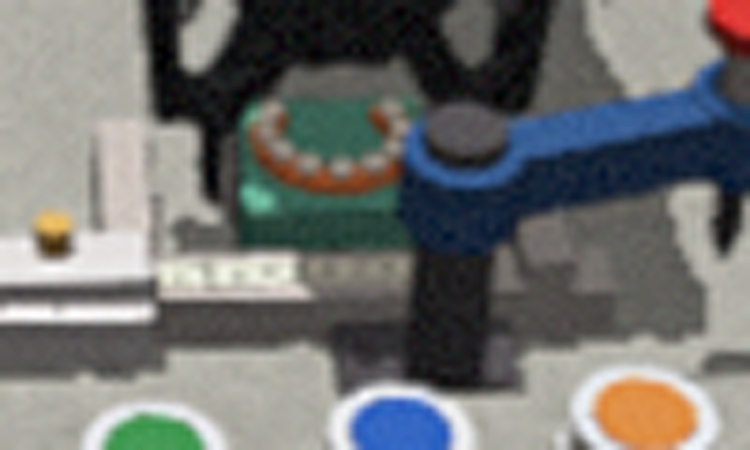

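Run:
```python
from h import *
np.set_printoptions(suppress=True,precision=2)
p,d=load('s6');P=cloud('scene',d)
for u in (316,322,328):
    print(u)
    for v in range(248,275): print(v,p[v,u],P[v,u], w2c(P[v,u]))
```

```text
316
248 [129 115 104] [607.75  52.25  45.55] [  0.42 -45.33]
249 [136 129 119] [613.58  51.19  47.04] [  6.31 -45.98]
250 [124 102  90] [615.47  50.94  45.33] [  8.21 -46.1 ]
251 [110  72  50] [615.26  51.11  41.9 ] [  7.99 -45.94]
252 [105  57  32] [618.74  50.53  41.51] [ 11.51 -46.28]
253 [82 72 56] [616.1   51.2   36.04] [  8.82 -45.79]
254 [57 89 76] [618.58  50.82  34.83] [ 11.33 -46.  ]
255 [ 62 111  98] [622.78  50.09  35.07] [ 15.57 -46.43]
256 [ 83 143 121] [627.99  49.16  36.17] [ 20.83 -47.  ]
257 [ 80 136 118] [629.35  49.01  34.05] [ 22.19 -47.05]
258 [ 60 105  87] [631.32  48.74  32.45] [ 24.18 -47.19]
259 [40 70 61] [631.21  48.89  29.07] [ 24.05 -47.04]
260 [40 69 56] [634.51  48.34  28.61] [ 27.39 -47.36]
261 [38 65 55] [633.3   48.72  24.28] [ 26.16 -47.06]
262 [43 65 57] [633.92  48.73  21.5 ] [ 26.77 -47.02]
263 [124 124 120] [632.75  49.1   17.17] [ 25.59 -46.73]
264 [216 209 200] [641.47  47.43  21.47] [ 34.4  -47.78]
265 [207 207 191] [644.97  46.84  21.25] [ 37.93 -48.12]
266 [204 208 191] [648.58  46.23  21.13] [ 41.57 -48.48]
267 [229 230 215] [649.71  46.1
[... 2683 characters left out ...]
632.59  80.    17.53] [ 23.26 -15.91]
263 [82 91 86] [634.11  79.82  15.53] [ 24.79 -15.99]
264 [115 108 104] [643.19  77.78  20.16] [ 33.99 -17.38]
265 [128 123 111] [647.94  76.8   21.05] [ 38.8  -18.03]
266 [127 125 113] [650.45  76.37  19.96] [ 41.33 -18.28]
267 [124 119 109] [654.95  75.45  20.67] [ 45.88 -18.89]
268 [113 108 104] [657.32  75.05  19.49] [ 48.28 -19.12]
269 [99 94 94] [661.37  74.24  19.83] [ 52.37 -19.65]
270 [83 80 78] [662.85  74.06  17.87] [ 53.86 -19.72]
271 [76 74 72] [663.99  73.96  15.6 ] [ 55.   -19.74]
272 [73 71 66] [661.11  74.86   9.66] [ 52.07 -19.05]
273 [46 43 45] [662.8   74.63   7.87] [ 53.77 -19.16]
274 [48 48 50] [667.9   73.55   9.24] [ 58.94 -19.88]
```

The cast's back is still ≈5–6 mm short of the beam (back face x'≈25.5, beam back face 53.5). The force is bench friction from pressing down, so I'll ease up and go on.

>>> play_rows:
  rows:
    - [100, [0, 0, -0.15], [0, 0, 0]]
    - [100, [-0.1, 0, -0.15], [0, 0, 0]]
    - [100, [-0.3, 0, -0.15], [0, 0, 0]]
    - [100, [-0.3, 0, -0.15], [0, 0, 0]]

```text
clock: 5.43
eef_pos: [610.7, 74.0, 8.1]
tcp_rot: [-3.141, -0.003, 3.072]
contact_force: [-3.2, 1.0, -1.9]
opening: 0.763
```

>>> play_rows:
  rows:
    - [100, [-0.1, 0, 0], [0, 0, 0]]
    - [100, [-0.2, 0, 0], [0, 0, 0]]
    - [100, [-0.2, 0, 0], [0, 0, 0]]

```text
clock: 5.68
eef_pos: [610.7, 73.8, 7.7]
tcp_rot: [-3.141, -0.007, 3.072]
contact_force: [-10.8, 2.2, 2.9]
opening: 0.769
```

>>> play_rows:
  rows:
    - [30, [0, 0, 0], [0, 0, 0]]
    - [30, [0, 0, 0], [0, 0, 0]]
    - [30, [0, 0, 0], [0, 0, 0]]
    - [30, [0, 0, 0], [0, 0, 0]]

```text
clock: 6.02
eef_pos: [614.8, 73.7, 8.9]
tcp_rot: [3.141, 0.001, 3.072]
contact_force: [-0.8, 0.3, 0.2]
opening: 0.884
```

```bash
python3 -c "
from h import *
st(); p=readout.sense()['eef_pos']
print(w2c(p))
shot('scene','s7')
import cv2
for n,b in (('s7',(215,290,270,390)),):
  q=cv2.imread('pics/%s.png'%n)[b[0]:b[1],b[2]:b[3]]; cv2.imwrite('pics/%sc.png'%n,cv2.resize(q,None,fx=6.5,fy=6.5,interpolation=2))"
```

```text
t 6.02 tcp [614.8  73.7   8.9] rot [3.141e+00 1.000e-03 3.072e+00] F [-0.82  0.29  0.18] T [ 0.   -0.07 -0.02] op 0.884 q [ 0.12  0.62  1.78 -0.    0.74 -1.38]
[  5.93964701 -23.40525868]
```

View pics/s7c.png

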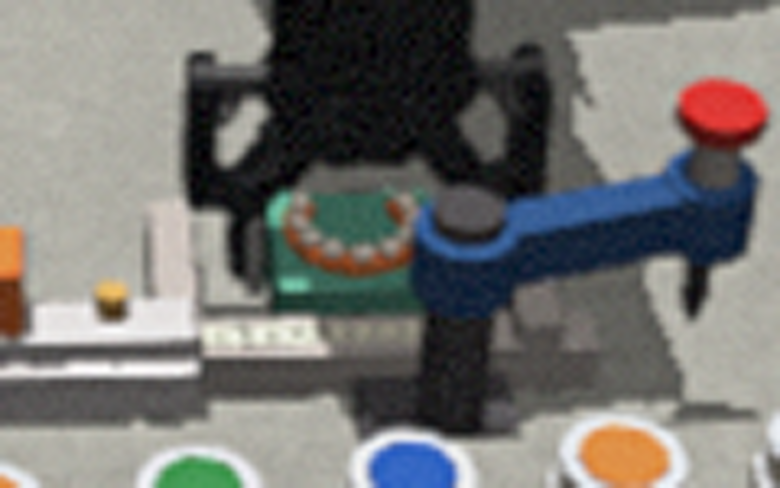

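Cast seated and released. I'll lift and go to the tab, turning the tool 90° so that the 22 mm pad edges push.

```bash
python3 -c "
from h import *
go([614.8,73.7,8.9],3.072,list(c2w(41,-205))+[130],3.0716-1.571); print(c2w(41,-205))"
```

```text
shift cm [ -3.5  -18.16 -12.11] rz 1.571
[ 637.06130731 -109.86561179]
```

>>> play_rows:
  rows:
    - [30, [0.2, 0, -2], [0, 0, 0]]
    - [30, [0.2, 0, -5], [0, 0, 0]]
    - [30, [0.2, 0, -9], [0, 0, 0]]
    - [30, [0.2, 0, -12.1], [0, 0, 0]]
    - [60, [-0.5, -2, -12.1], [0, 0, 0.12]]
    - [120, [-1, -5, -12.1], [0, 0, 0.24]]
    - [255, [-2, -9, -12.1], [0, 0, 0.36]]
    - [255, [-3, -13, -12.1], [0, 0, 0.48]]
    - [255, [-3.5, -17, -12.1], [0, 0, 0.6]]
    - [255, [-3.5, -18.2, -12.1], [0, 0, 0.72]]
    - [255, [-3.5, -18.2, -12.1], [0, 0, 0.84]]
    - [255, [-3.5, -18.2, -12.1], [0, 0, 0.96]]

```text
clock: 7.07
eef_pos: [636.4, -112.0, 129.8]
tcp_rot: [3.141, 0.0, 2.103]
contact_force: [-0.5, 0.6, 0.3]
opening: -0.002
```

>>> play_rows:
  rows:
    - [255, [0, 0, 0], [0, 0, 0.12]]
    - [255, [0, 0, 0], [0, 0, 0.24]]
    - [255, [0, 0, 0], [0, 0, 0.36]]
    - [255, [0, 0, 0], [0, 0, 0.48]]
    - [255, [0, 0, 0], [0, 0, 0.6]]
    - [255, [0, 0, 0], [0, 0, 0.611]]
    - [255, [0, 0, 0], [0, 0, 0.611]]
    - [255, [0, 0, 0], [0, 0, 0.611]]

```text
clock: 7.73
eef_pos: [636.3, -110.3, 129.8]
tcp_rot: [3.141, 0.0, 1.505]
contact_force: [-0.1, -0.0, -1.2]
opening: -0.001
```

```bash
cat > look.py <<'E'
from h import *
import sys
def look(k):
    st(); s=readout.sense(); print('cal',np.round(w2c(s['eef_pos']),1))
    shot('top','t%s'%k);shot('scene','s%s'%k)
    a=cv2.imread('pics/t%s.png'%k)[130:220,190:330]; b=cv2.imread('pics/s%s.png'%k)[185:290,220:400]
    a=cv2.resize(a,(560,360),interpolation=2); b=cv2.resize(b,(720,420),interpolation=2)
    cv2.imwrite('pics/b%s.png'%k,b);cv2.imwrite('pics/a%s.png'%k,a)
E
python3 -c "
from look import *
look(8); s=readout.sense(); p=s['eef_pos'];go(p,s['tcp_rot'][2],list(c2w(41,-195))+[42],3.0716-1.571)"
```

```text
t 7.73 tcp [ 636.3 -110.3  129.8] rot [3.141 0.    1.505] F [-0.06 -0.01 -1.24] T [-0.03 -0.04 -0.04] op -0.001 q [-0.17  0.49  1.67 -0.    0.98 -0.11]
cal [  40.3 -205.5]
shift cm [1.04 0.07 8.78] rz 0.003
```

View pics/b8.png

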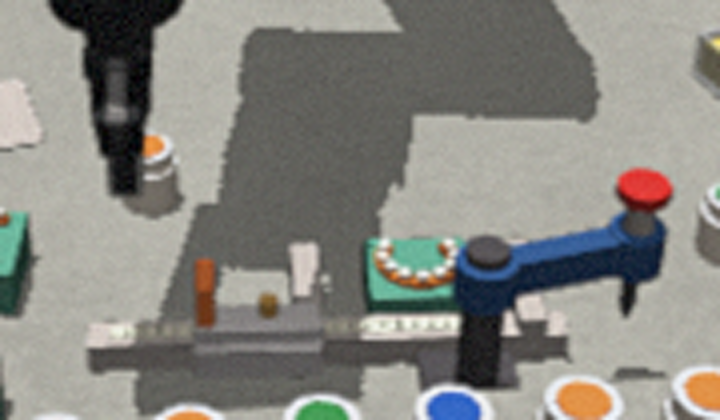

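View pics/a8.png

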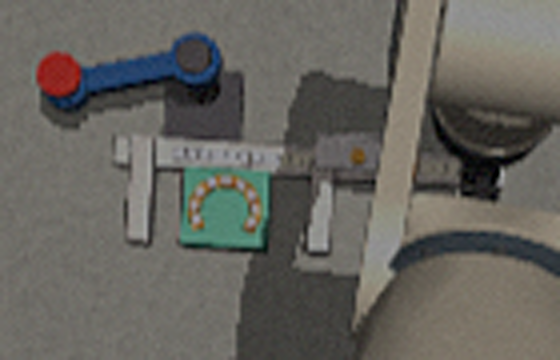

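The cast sits square against the beam in the mouth. Next, down beside the tab.

>>> play_rows:
  rows:
    - [255, [1, 0.07, 3], [0, 0, 0]]
    - [255, [1, 0.07, 6], [0, 0, 0]]
    - [255, [1, 0.07, 8.5], [0, 0, 0]]
    - [255, [1, 0.07, 8.5], [0, 0, 0]]
    - [255, [1, 0.07, 8.5], [0, 0, 0]]

```text
clock: 8.25
eef_pos: [636.7, -100.1, 43.8]
tcp_rot: [-3.139, -0.0, 1.502]
contact_force: [-0.1, -0.1, 0.8]
opening: -0.002
```

```bash
python3 -c "
from look import *
look(9)"
```

```text
t 8.25 tcp [ 636.7 -100.1   43.8] rot [-3.139 -0.     1.502] F [-0.08 -0.13  0.84] T [-0.02  0.04 -0.03] op -0.002 q [-0.16  0.6   1.71 -0.    0.83 -0.09]
cal [  40.  -195.3]
```

View pics/b9.png

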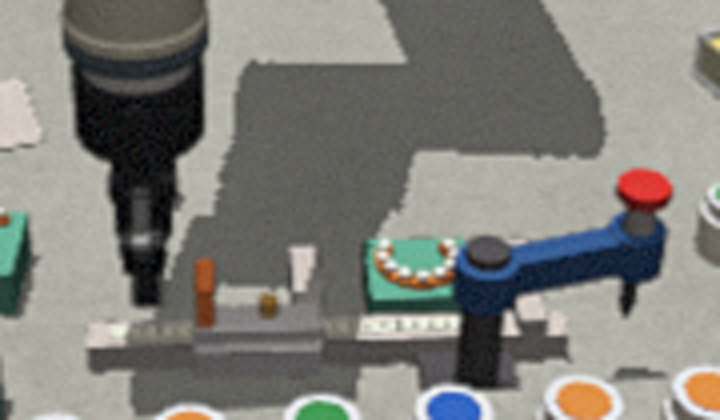

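>>> play_rows:
  rows:
    - [255, [0.8, 0, 0], [0, 0, 0]]
    - [255, [1.5, 0, 0], [0, 0, 0]]
    - [255, [1.9, 0, 0], [0, 0, 0]]
    - [255, [2.3, 0, 0], [0, 0, 0]]
    - [255, [2.7, 0, 0], [0, 0, 0]]
    - [255, [3.1, 0, 0], [0, 0, 0]]
    - [255, [3.5, 0, 0], [0, 0, 0]]
    - [255, [3.9, 0, 0], [0, 0, 0]]
    - [255, [4.2, 0, 0], [0, 0, 0]]
    - [255, [4.2, 0, 0], [0, 0, 0]]

```text
clock: 9.18
eef_pos: [640.5, -57.6, 44.6]
tcp_rot: [-3.141, -0.0, 1.501]
contact_force: [0.8, -0.0, 0.5]
opening: 0.006
```

```bash
python3 -c "
from look import *
look(10)"
```

```text
t 9.18 tcp [640.5 -57.6  44.6] rot [-3.141 -0.     1.501] F [ 0.77 -0.02  0.52] T [ 0.01 -0.01  0.01] op 0.006 q [-0.09  0.6   1.72  0.    0.83 -0.02]
cal [  40.8 -152.6]
```

View pics/b10.png

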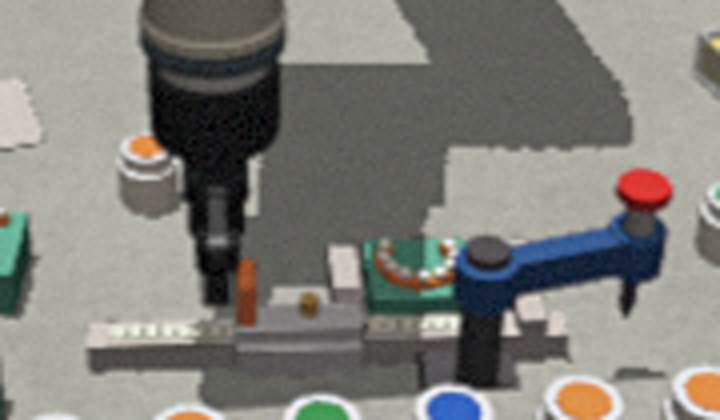

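>>> play_rows:
  rows:
    - [255, [0.2, 0, 0], [0, 0, 0]]
    - [255, [0.4, 0, 0], [0, 0, 0]]
    - [255, [0.6, 0, 0], [0, 0, 0]]
    - [255, [0.8, 0, 0], [0, 0, 0]]
    - [255, [1, 0, 0], [0, 0, 0]]
    - [255, [1.2, 0, 0], [0, 0, 0]]
    - [255, [1.4, 0, 0], [0, 0, 0]]
    - [255, [1.6, 0, 0], [0, 0, 0]]
    - [255, [1.8, 0, 0], [0, 0, 0]]
    - [255, [2, 0, 0], [0, 0, 0]]
    - [255, [2.2, 0, 0], [0, 0, 0]]
    - [255, [2.4, 0, 0], [0, 0, 0]]

```text
clock: 10.28
eef_pos: [641.5, -34.8, 44.3]
tcp_rot: [-3.14, 0.001, 1.501]
contact_force: [-1.6, -6.9, -1.3]
opening: -0.003
```

```bash
python3 -c "
from look import *
look(11)"
```

```text
t 10.28 tcp [641.5 -34.8  44.3] rot [-3.140e+00  1.000e-03  1.501e+00] F [-1.64 -6.88 -1.34] T [-0.99  0.26  0.01] op -0.003 q [-0.06  0.6   1.72 -0.    0.83  0.01]
cal [  40.2 -129.8]
```

View pics/b11.png

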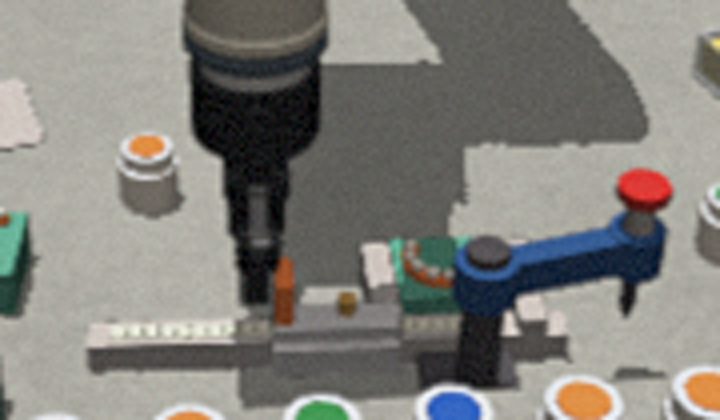

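View pics/a11.png

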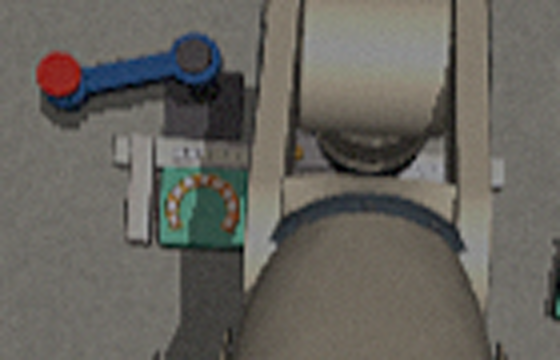

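The jaw is pushing the cast, with 5–6 mm left to the fixed jaw. I'll step slowly and watch the force.

>>> play_rows:
  rows:
    - [255, [0.15, 0, 0], [0, 0, 0]]
    - [255, [0.3, 0, 0], [0, 0, 0]]
    - [255, [0.4, 0, 0], [0, 0, 0]]

```text
clock: 10.63
eef_pos: [641.8, -30.8, 44.3]
tcp_rot: [-3.14, 0.001, 1.501]
contact_force: [-1.8, -5.8, -2.6]
opening: -0.001
```

>>> play_rows:
  rows:
    - [255, [0.1, 0, 0], [0, 0, 0]]
    - [255, [0.2, 0, 0], [0, 0, 0]]

```text
clock: 10.8
eef_pos: [641.9, -28.8, 44.2]
tcp_rot: [-3.14, 0.001, 1.501]
contact_force: [-2.9, -6.0, -1.4]
opening: 0.001
```

>>> play_rows:
  rows:
    - [255, [0.1, 0, 0], [0, 0, 0]]
    - [255, [0.15, 0, 0], [0, 0, 0]]

```text
clock: 10.97
eef_pos: [642.0, -28.1, 44.3]
tcp_rot: [-3.14, 0.002, 1.501]
contact_force: [-2.7, -12.3, -0.7]
opening: -0.001
```

>>> play_rows:
  rows:
    - [255, [0.1, 0, 0], [0, 0, 0]]
    - [255, [0.1, 0, 0], [0, 0, 0]]

```text
clock: 11.13
eef_pos: [642.0, -27.8, 44.3]
tcp_rot: [-3.14, 0.003, 1.501]
contact_force: [-3.1, -13.4, -1.3]
opening: -0.002
```

>>> play_rows:
  rows:
    - [255, [-0.1, 0, 0], [0, 0, 0]]
    - [255, [-0.15, 0, 0], [0, 0, 0]]
    - [255, [-0.15, 0, 0], [0, 0, 0]]

```text
clock: 11.38
eef_pos: [642.0, -28.1, 44.3]
tcp_rot: [-3.14, 0.001, 1.501]
contact_force: [-1.8, -7.0, -1.5]
opening: 0.001
```

```bash
python3 -c "
from look import *
look(12)"
```

```text
t 11.38 tcp [642.  -28.1  44.3] rot [-3.140e+00  1.000e-03  1.501e+00] F [-1.81 -6.98 -1.53] T [-1.06  0.32  0.06] op 0.001 q [-0.05  0.6   1.72 -0.    0.83  0.02]
cal [  40.2 -123.1]
```

View pics/a12.png

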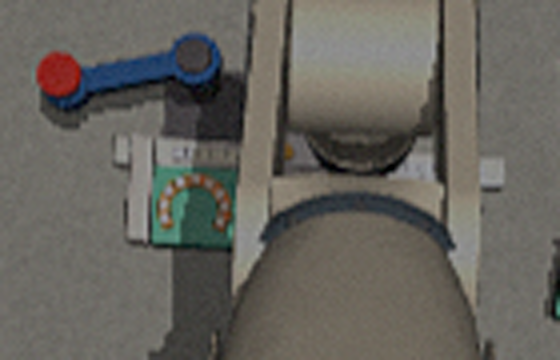

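View pics/b12.png

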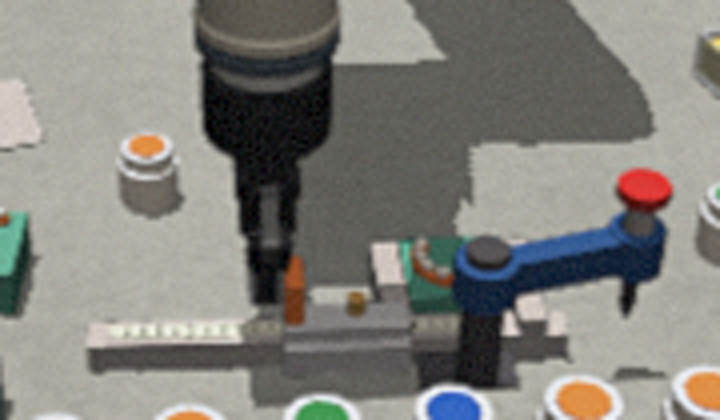

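Clamped: tool at y'=-123.1 (nominal -124) and the push is down to 7 N. Withdraw and check.

>>> play_rows:
  rows:
    - [255, [-1, 0, 0], [0, 0, 0]]
    - [255, [-2.5, 0, 0], [0, 0, 0]]
    - [255, [-3, 0, -3], [0, 0, 0]]
    - [255, [-3.5, 0, -7], [0, 0, 0]]
    - [255, [-5, 4, -11], [0, 0, 0]]
    - [255, [-7, 8, -14], [0, 0, 0]]
    - [255, [-8, 10, -15], [0, 0, 0]]
    - [255, [-8, 10, -15], [0, 0, 0]]
    - [255, [-8, 10, -15], [0, 0, 0]]

```text
clock: 12.23
eef_pos: [740.3, -117.0, 197.6]
tcp_rot: [3.135, 0.0, 1.499]
contact_force: [-0.3, -0.2, -0.1]
opening: -0.005
```

Run:
```python
from look import *
look(13)
p,d=load('t13');P=cloud('top',d);z=P[...,2]
a=cv2.resize(p[140:200,205:285,::-1],None,fx=9,fy=9,interpolation=2); cv2.imwrite('pics/c13.png',a)
h=cv2.cvtColor(p,cv2.COLOR_RGB2HSV)
g=cv2.inRange(h,(70,60,40),(95,255,255)); o=np.zeros_like(g); o[165:195,215:260]=g[165:195,215:260]
o=cv2.morphologyEx(o,cv2.MORPH_CLOSE,np.ones((5,5)))
c=max(cv2.findContours(o,0,2)[0],key=cv2.contourArea); b=cv2.boxPoints(cv2.minAreaRect(c)); W=plane('top',b,36)
print(W,[np.round(w2c(w),1) for w in W],w2c(W.mean(0)))
P0=w2c([703.2,90.4]); print('post',P0)
for n,k in(('top','t13'),('scene','s13')):
    q,dd=load(k); PP=cloud(n,dd); hh=cv2.cvtColor(q,cv2.COLOR_RGB2HSV); bx=(190,215,135,165) if n=='top' else (365,400,220,242)
    m=(cv2.inRange(hh,(0,150,80),(6,255,255))>0)&(PP[...,2]>143); m[:, :bx[0]]=0; m[:,bx[1]:]=0; m[:bx[2]]=0; m[bx[3]:]=0
    X=np.nanmean(PP[m],0); cc=w2c(X); print(n,X,cc,'theta',np.arctan2(cc[1],95-cc[0]),np.hypot(cc[1],95-cc[0]))
```

```text
t 12.23 tcp [ 740.3 -117.   197.6] rot [3.135 0.    1.499] F [-0.26 -0.25 -0.06] T [-0.02  0.02 -0.  ] op -0.005 q [-0.16  0.57  1.37  0.    1.2  -0.09]
cal [ 144.5 -204.9]
[[579.99071536 127.78188904  36.        ]
 [641.31481389 127.88376279  36.        ]
 [640.9226955   64.03411267  36.        ]
 [579.56757443  64.1698521   36.        ]] [array([-32.6,  28.1]), array([28.6, 32.5]), array([ 32.7, -31.3]), array([-28.5, -35.4])] [ 0.05626893 -1.53241312]
post [92.96957194 -0.59891015]
top [687.20537073 183.93037114 150.58568655] [70.47233304 91.58369522] theta 1.3091203163823846 94.8112845426868
scene [691.54899621 183.03930274 148.5125751 ] [74.86764484 90.99861458] theta 1.3530654436618519 93.19903207503422
```

View pics/c13.png

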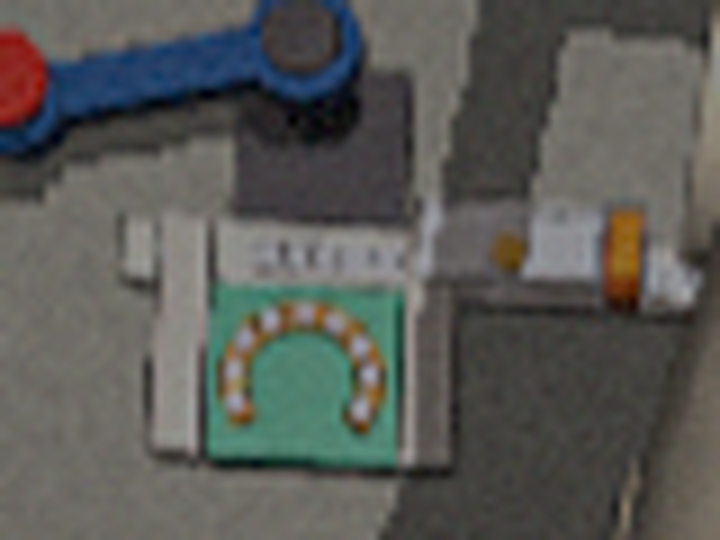

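View pics/b13.png

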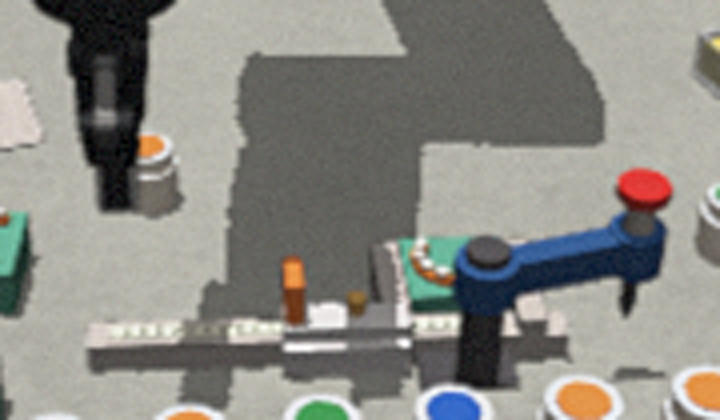

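Run:
```python
from h import *
np.set_printoptions(suppress=True,precision=3)
p,d=load('t13')
s=p.astype(float); g=s[...,1]-s[...,0]   # green-red
def ed(l,thr):
    i=np.nonzero(np.diff((l>thr).astype(int)))[0]; return [j+(thr-l[j])/(l[j+1]-l[j]) for j in i]
T=18
F=[];B=[];L=[];R=[]
for u in range(230,248):
    e=ed(g[166:197,u],T); F.append((u,166+e[-1])); B.append((u,166+e[0]))
for v in range(175,189):
    e=ed(g[v,222:258],T); L.append((v,222+e[0])); R.append((v,222+e[-1]))
for nm,E in(('back',B),('front',F)):
    E=np.array(E); W=plane('top',E,36); C=np.array([w2c(w) for w in W]); l=np.polyfit(C[:,1],C[:,0],1); print(nm,'slope',-l[0],'x at 0',l[1],np.std(C[:,0]-np.polyval(l,C[:,1])))
for nm,E in(('left+y',L),('right-y',R)):
    E=np.array(E); W=plane('top',E[:,::-1],36); C=np.array([w2c(w) for w in W]); l=np.polyfit(C[:,0],C[:,1],1); print(nm,'slope',l[0],'y at 0',l[1],np.std(C[:,1]-np.polyval(l,C[:,0])))
```

```text
back slope 0.03070994932793968 x at 0 29.951495611578576 0.21846299623941773
front slope 0.019418267894605438 x at 0 -31.6567669040976 0.3537972424218004
left+y slope 0.04886430966868516 y at 0 32.09368280775815 0.15778477321925047
right-y slope -0.000481922477576624 y at 0 -33.826278080227326 0.2746853794468548
```

The cast is flush on both faces (x≈-1, y≈-1, about 0.02 rad off) and the jaw looks square. Arm angle is θ≈1.33. Next I'll plan the swing: finger behind the bar at r≈48 mm, with the tool turning along with it.

```bash
cat > arc.py <<'E'
from h import *
def pose(th,off,r=48):
    c=np.array([95-r*np.cos(th)+off*np.sin(th), r*np.sin(th)+off*np.cos(th)]); return c2w(*c), 1.5008-th
E
python3 - <<'E'
from arc import *
s=readout.sense(); 
w,y=pose(1.33,36); print(w,y,w2c(w)); go(s['eef_pos'],s['tcp_rot'][2],list(w)+[197],y)
E
```

```text
[732.58511244 144.27583369] 0.17079999999999984 [118.51449104  55.20026006]
shift cm [25.83 -2.2  -0.29] rz 1.329
```

>>> play_rows:
  rows:
    - [255, [3, -0.2, -0.3], [0, 0, 0.12]]
    - [255, [6, -0.5, -0.3], [0, 0, 0.24]]
    - [255, [9, -0.8, -0.3], [0, 0, 0.36]]
    - [255, [12, -1, -0.3], [0, 0, 0.48]]
    - [255, [15, -1.3, -0.3], [0, 0, 0.6]]
    - [255, [18, -1.6, -0.3], [0, 0, 0.72]]
    - [255, [21, -1.8, -0.3], [0, 0, 0.84]]
    - [255, [24, -2, -0.3], [0, 0, 0.96]]
    - [255, [25.8, -2.2, -0.3], [0, 0, 1.08]]
    - [255, [25.8, -2.2, -0.3], [0, 0, 1.2]]
    - [255, [25.8, -2.2, -0.3], [0, 0, 1.33]]
    - [255, [25.8, -2.2, -0.3], [0, 0, 1.33]]

```text
clock: 13.33
eef_pos: [730.9, 145.3, 196.2]
tcp_rot: [-3.141, 0.003, 0.167]
contact_force: [-0.4, 1.1, -0.3]
opening: -0.001
```

>>> play_rows:
  rows:
    - [255, [0, 0, 2], [0, 0, 0]]
    - [255, [0, 0, 4], [0, 0, 0]]
    - [255, [0, 0, 5], [0, 0, 0]]
    - [255, [0, 0, 5], [0, 0, 0]]

```text
clock: 13.67
eef_pos: [730.3, 144.0, 144.0]
tcp_rot: [-3.142, 0.006, 0.173]
contact_force: [-1.1, 0.1, -0.3]
opening: 0.0
```

Run:
```python
from look import *; from arc import pose
look(14)
s=readout.sense(); w,y=pose(1.33,36); print(w,y); go(s['eef_pos'],s['tcp_rot'][2],list(w)+[105],y)
b=cv2.imread('pics/s14.png')[150:290,290:430]; cv2.imwrite('pics/d14.png',cv2.resize(b,None,fx=4,fy=4,interpolation=2))
```

```text
t 13.67 tcp [730.3 144.  144. ] rot [-3.142  0.006  0.173] F [-1.09  0.1  -0.31] T [ 0.03 -0.    0.03] op 0.000 q [0.19 0.62 1.41 0.   1.12 1.59]
cal [116.2  54.7]
[732.58511244 144.27583369] 0.17079999999999984
shift cm [0.01 0.01 4.24] rz 0.001
```

View pics/d14.png

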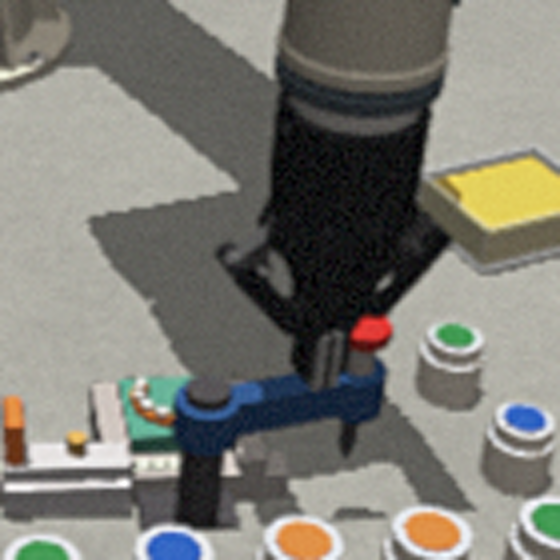

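Finger is behind the bar (camera side), clear of the button. Lower to z≈105.

>>> play_rows:
  rows:
    - [255, [0, 0, 2], [0, 0, 0]]
    - [255, [0, 0, 4], [0, 0, 0]]
    - [255, [0, 0, 4], [0, 0, 0]]
    - [255, [0, 0, 4], [0, 0, 0]]

```text
clock: 14.1
eef_pos: [732.8, 144.5, 108.0]
tcp_rot: [-3.142, 0.001, 0.171]
contact_force: [0.6, 0.1, 0.6]
opening: 0.001
```

Run:
```python
from look import *; from arc import pose
look(15)
s=readout.sense(); c,yaw=s['eef_pos'],s['tcp_rot'][2]; print(c)
b=cv2.imread('pics/s15.png')[150:290,290:430]; cv2.imwrite('pics/d15.png',cv2.resize(b,None,fx=4,fy=4,interpolation=2))
for th,off in((1.33,28),(1.33,20),(1.23,19),(1.13,18),(1.03,18),(.93,18),(.83,18),(.73,18),(.63,18),(.53,18)):
    w,y=pose(th,off); go(c,yaw,list(w)+[105],y)
```

```text
t 14.10 tcp [732.8 144.5 108. ] rot [-3.142e+00  1.000e-03  1.710e-01] F [0.61 0.09 0.56] T [ 0.02 -0.02 -0.05] op 0.001 q [0.19 0.65 1.43 0.   1.06 1.59]
cal [118.7  55.4]
[734.01156    144.77801801 109.60890231]
shift cm [-0.95  0.02  0.46] rz 0.0
shift cm [-1.75  0.02  0.46] rz 0.0
shift cm [-2.34 -0.14  0.46] rz -0.1
shift cm [-2.94 -0.24  0.46] rz -0.2
shift cm [-3.45 -0.29  0.46] rz -0.3
shift cm [-3.96 -0.3   0.46] rz -0.4
shift cm [-4.47 -0.25  0.46] rz -0.5
shift cm [-4.97 -0.15  0.46] rz -0.6
shift cm [-5.46 -0.01  0.46] rz -0.7
shift cm [-5.94  0.19  0.46] rz -0.8
```

View pics/d15.png

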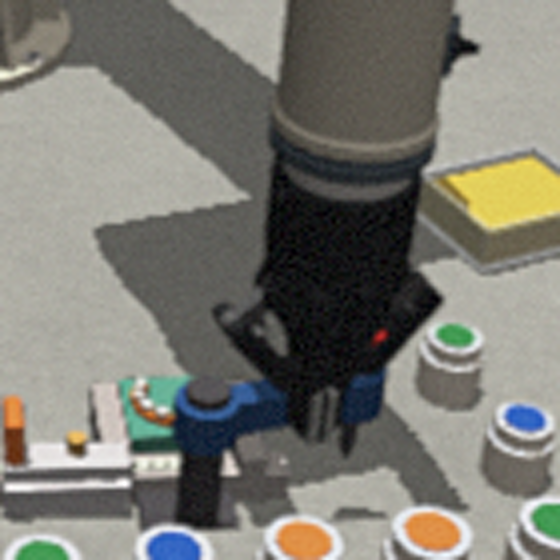

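Run:
```python
from look import *; from arc import pose
s=readout.sense(); c,yaw=np.array([733.,144.5,108]),.171
for th,off in((1.33,28),(1.33,20),(1.23,19),(1.13,18),(1.03,18),(.93,18),(.83,18),(.73,18),(.63,18),(.53,18),(.43,18),(.33,18)):
    w,y=pose(th,off,42); go(c,yaw,list(w)+[106],y)
```

```text
shift cm [-0.84  0.61  0.2 ] rz 0.0
shift cm [-1.64  0.61  0.2 ] rz 0.0
shift cm [-2.17  0.45  0.2 ] rz -0.1
shift cm [-2.72  0.34  0.2 ] rz -0.2
shift cm [-3.17  0.27  0.2 ] rz -0.3
shift cm [-3.62  0.24  0.2 ] rz -0.4
shift cm [-4.08  0.27  0.2 ] rz -0.5
shift cm [-4.53  0.33  0.2 ] rz -0.6
shift cm [-4.97  0.44  0.2 ] rz -0.7
shift cm [-5.4  0.6  0.2] rz -0.8
shift cm [-5.82  0.79  0.2 ] rz -0.9
shift cm [-6.21  1.03  0.2 ] rz -1.0
```

>>> play_rows:
  rows:
    - [255, [-0.84, 0.6, 0.2], [0, 0, 0]]
    - [255, [-1.3, 0.6, 0.2], [0, 0, 0]]
    - [255, [-1.64, 0.6, 0.2], [0, 0, 0]]
    - [255, [-2.17, 0.45, 0.2], [0, 0, -0.1]]
    - [255, [-2.72, 0.34, 0.2], [0, 0, -0.2]]
    - [255, [-2.72, 0.34, 0.2], [0, 0, -0.2]]

```text
clock: 14.7
eef_pos: [707.4, 136.8, 106.7]
tcp_rot: [3.141, -0.003, 0.376]
contact_force: [3.7, 0.2, -1.4]
opening: 0.003
```

Run:
```python
from look import *; from arc import pose
look(16)
b=cv2.imread('pics/s16.png')[150:290,290:430]; cv2.imwrite('pics/d16.png',cv2.resize(b,None,fx=4,fy=4,interpolation=2))
s=readout.sense(); c,yaw=s['eef_pos'],s['tcp_rot'][2]
c,yaw=list(pose(1.13,18,42)[0])+[106],1.5008-1.13
for th in np.arange(1.03,0,-.1):
    w,y=pose(th,18,42); go(c,yaw,list(w)+[106],y)
```

```text
t 14.70 tcp [707.4 136.8 106.7] rot [ 3.141e+00 -3.000e-03  3.760e-01] F [ 3.69  0.19 -1.4 ] T [ 0.   -0.62  0.03] op 0.003 q [ 0.19  0.62  1.5  -0.    1.02  1.38]
cal [93.9 45.9]
shift cm [-0.43 -0.16 -0.  ] rz -0.1
shift cm [-0.87 -0.27 -0.  ] rz -0.2
shift cm [-1.32 -0.34 -0.  ] rz -0.3
shift cm [-1.78 -0.37 -0.  ] rz -0.4
shift cm [-2.23 -0.35 -0.  ] rz -0.5
shift cm [-2.69 -0.28 -0.  ] rz -0.6
shift cm [-3.13 -0.17 -0.  ] rz -0.7
shift cm [-3.56 -0.02 -0.  ] rz -0.8
shift cm [-3.97  0.18  0.  ] rz -0.9
shift cm [-4.36  0.42  0.  ] rz -1.0
shift cm [-4.73  0.69  0.  ] rz -1.1
```

View pics/d16.png

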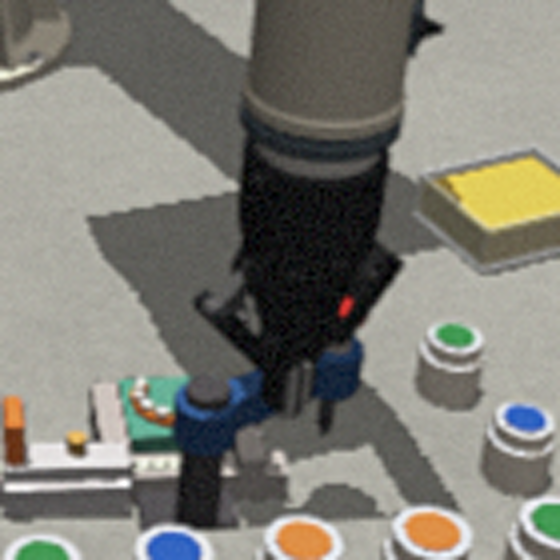

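>>> play_rows:
  rows:
    - [255, [-0.43, -0.16, 0], [0, 0, -0.1]]
    - [255, [-0.87, -0.27, 0], [0, 0, -0.2]]
    - [255, [-1.32, -0.34, 0], [0, 0, -0.3]]
    - [255, [-1.78, -0.37, 0], [0, 0, -0.4]]
    - [255, [-2.23, -0.35, 0], [0, 0, -0.5]]
    - [255, [-2.69, -0.28, 0], [0, 0, -0.6]]
    - [255, [-3.13, -0.17, 0], [0, 0, -0.7]]
    - [255, [-3.56, -0.02, 0], [0, 0, -0.8]]
    - [255, [-3.97, 0.18, 0], [0, 0, -0.9]]
    - [255, [-4.2, 0.3, 0], [0, 0, -0.96]]
    - [255, [-4.2, 0.3, 0], [0, 0, -0.96]]

```text
clock: 15.72
eef_pos: [669.7, 119.2, 106.6]
tcp_rot: [3.14, -0.002, 1.331]
contact_force: [3.1, 2.6, 0.3]
opening: -0.0
```

Run:
```python
from look import *; from arc import pose
look(17)
b=cv2.imread('pics/s17.png')[150:290,290:430]; cv2.imwrite('pics/d17.png',cv2.resize(b,None,fx=4,fy=4,interpolation=2))
c,yaw=list(pose(.17,18,42)[0])+[106],1.5008-.17
s=readout.sense(); print(c,yaw)
for th in (.1,.05,0,-.05):
    w,y=pose(th,18,42); go(c,yaw,list(w)+[106],y)
```

```text
t 15.72 tcp [669.7 119.2 106.6] rot [ 3.140e+00 -2.000e-03  1.331e+00] F [3.15 2.64 0.3 ] T [ 0.42 -0.52  0.05] op -0.000 q [0.17 0.56 1.6  0.   0.97 0.41]
cal [57.6 25.7]
[np.float64(668.7497973559647), np.float64(118.32302336021058), 106] 1.3308
shift cm [-0.3  -0.12 -0.  ] rz -0.07
shift cm [-0.52 -0.19 -0.  ] rz -0.12
shift cm [-0.74 -0.24 -0.  ] rz -0.17
shift cm [-0.96 -0.29 -0.  ] rz -0.22
```

View pics/d17.png

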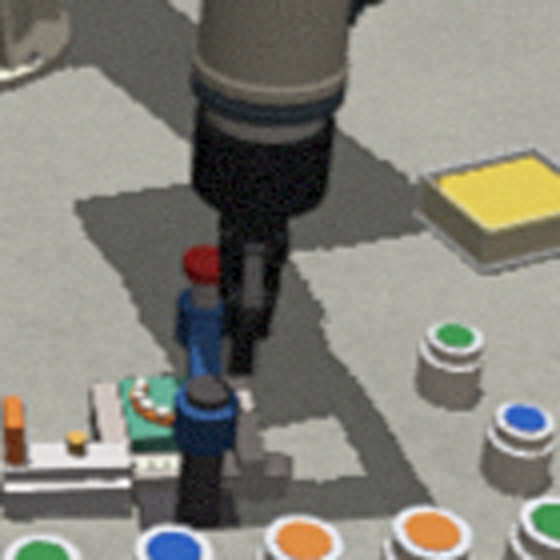

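>>> play_rows:
  rows:
    - [255, [-0.3, -0.12, 0], [0, 0, -0.07]]
    - [255, [-0.52, -0.19, 0], [0, 0, -0.12]]
    - [255, [-0.74, -0.24, 0], [0, 0, -0.17]]
    - [255, [-0.8, -0.24, 0], [0, 0, -0.17]]
    - [255, [-0.8, -0.24, 0], [0, 0, -0.17]]

```text
clock: 16.23
eef_pos: [665.7, 113.8, 106.6]
tcp_rot: [3.139, -0.004, 1.498]
contact_force: [4.6, 12.8, 0.9]
opening: -0.002
```

>>> play_rows:
  rows:
    - [255, [-0.1, 0, 0], [0, 0, 0]]
    - [255, [-0.2, 0, 0], [0, 0, 0]]
    - [255, [-0.2, 0, 0], [0, 0, 0]]

```text
clock: 16.48
eef_pos: [665.7, 113.7, 106.6]
tcp_rot: [3.139, -0.007, 1.497]
contact_force: [4.3, 21.0, -0.8]
opening: 0.002
```

>>> play_rows:
  rows:
    - [255, [-0.1, 0, 0], [0, 0, 0]]
    - [255, [-0.2, 0, 0], [0, 0, 0]]
    - [255, [-0.2, 0, 0], [0, 0, 0]]

```text
clock: 16.73
eef_pos: [665.7, 113.5, 106.7]
tcp_rot: [3.139, -0.009, 1.497]
contact_force: [4.7, 27.3, -2.2]
opening: 0.003
```

Firm stop reached. Back off, rise and check the arm.

>>> play_rows:
  rows:
    - [255, [1, 0, 0], [0, 0, 0]]
    - [255, [3, 0, 0], [0, 0, 0]]
    - [255, [5, 0, -2], [0, 0, 0]]
    - [255, [6, 0, -5], [0, 0, 0]]
    - [255, [8, 0, -8], [0, 0, 0]]
    - [255, [10, 0, -9], [0, 0, 0]]
    - [255, [12, 0, -9], [0, 0, 0]]
    - [255, [12, 0, -9], [0, 0, 0]]
    - [255, [12, 0, -9], [0, 0, 0]]

```text
clock: 17.48
eef_pos: [671.8, 227.5, 195.3]
tcp_rot: [-3.14, 0.001, 1.501]
contact_force: [0.1, 0.5, 0.4]
opening: -0.001
```

Run:
```python
from look import *
look(18)
np.set_printoptions(suppress=True,precision=2)
p,d=load('t18'); cv2.imwrite('pics/c18.png',cv2.resize(p[140:200,205:285,::-1],None,fx=9,fy=9,interpolation=2))
for n,k in(('top','t18'),('scene','s18')):
    q,dd=load(k); PP=cloud(n,dd); hh=cv2.cvtColor(q,cv2.COLOR_RGB2HSV); bx=(215,260,140,190) if n=='top' else (315,370,190,250)
    m=(cv2.inRange(hh,(0,150,80),(6,255,255))>0)&(PP[...,2]>143); m[:, :bx[0]]=0; m[:,bx[1]:]=0; m[:bx[2]]=0; m[bx[3]:]=0
    X=np.nanmean(PP[m],0); vs,us=np.nonzero(m); print(n,m.sum(),X,plane(n,[(us.min()+us.max())/2,(vs.min()+vs.max())/2],150),w2c(X))
s=readout.sense(); go(s['eef_pos'],s['tcp_rot'][2],[610.5,97.5,175],1.5008)
```

```text
t 17.48 tcp [671.8 227.5 195.3] rot [-3.140e+00  1.000e-03  1.501e+00] F [0.14 0.46 0.43] T [-0.02 -0.01 -0.02] op -0.001 q [ 0.32  0.51  1.47 -0.    1.16  0.39]
cal [ 52. 134.]
top 89 [610.58  97.24 150.59] [[610.19  97.16 150.  ]] [ 0.1  -0.26]
scene 82 [614.51  96.96 148.39] [[616.53  96.54 150.  ]] [ 4.04 -0.26]
shift cm [-13.27  -5.2    1.99] rz -0.001
```

View pics/c18.png

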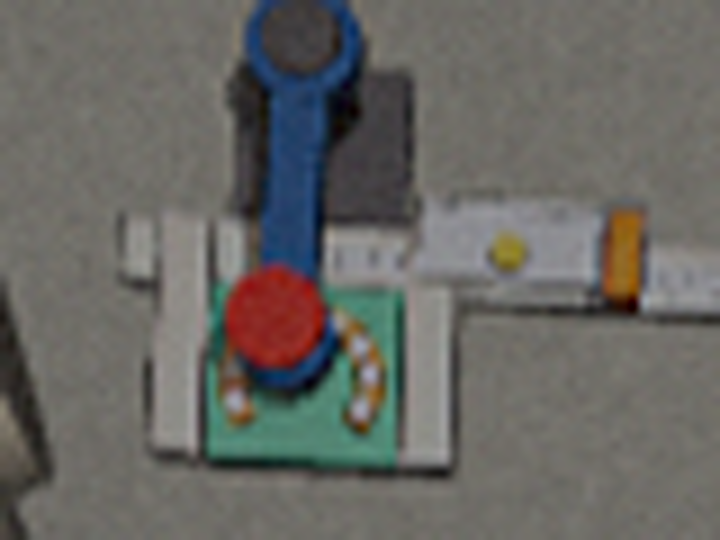

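View pics/b18.png

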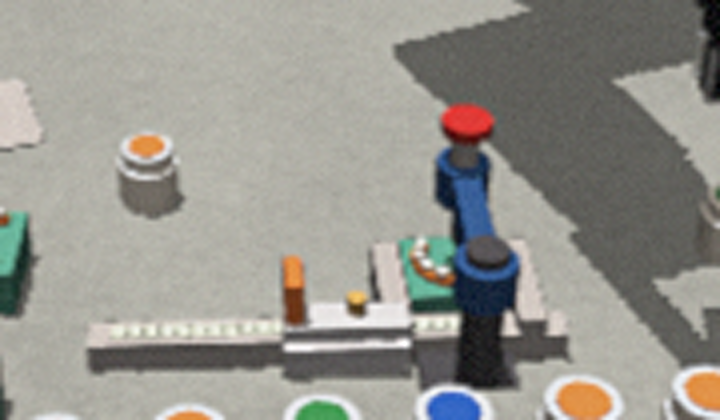

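Run:
```python
from h import *
np.set_printoptions(suppress=True,precision=3)
p,d=load('t18')
s=p.astype(float); g=s[...,1]-s[...,0]; gm=s.mean(2)
def ed(l,thr):
    i=np.nonzero(np.diff((l>thr).astype(int)))[0]; return [j+(thr-l[j])/(l[j+1]-l[j]) for j in i]
def fit(nm,E,z,ax):
    C=np.array([w2c(w) for w in plane('top',np.array(E),z)]); l=np.polyfit(C[:,1-ax],C[:,ax],1); print(nm,'slope',l[0]*(1 if ax else -1),'at0',l[1],np.std(C[:,ax]-np.polyval(l,C[:,1-ax])))
fit('front',[(u,166+ed(g[166:197,u],18)[-1]) for u in range(230,248)],36,0)
fit('cast+y',[(222+ed(g[v,222:258],18)[0],v) for v in range(180,189)],36,1)
fit('cast-y',[(222+ed(g[v,222:258],18)[-1],v) for v in range(175,189)],36,1)
fit('fixed outer',[(215+ed(gm[v,215:230],124)[0],v) for v in range(173,188)],34,1)
E_=[(250+ed(gm[v,250:262],124)[-1],v) for v in range(177,189)]; fit('slide outer',E_,34,1)
```

```text
front slope 0.012994928584252885 at0 -31.533643332139462 0.3144636205333244
cast+y slope 0.06368278433797832 at0 32.27571379694975 0.12551445378193868
cast-y slope -0.0007333479797387545 at0 -33.849365181896026 0.24627855979148428
fixed outer slope 0.01541186764839575 at0 48.9514543279611 0.8409265283108985
slide outer slope 0.06600931736159997 at0 -49.49725191988576 0.03264830841677254
```

Arm is at its stop, with the button over the origin (top view x'=0.1, y'=-0.3). Go above the button.

>>> play_rows:
  rows:
    - [255, [-3, -1, 0], [0, 0, 0]]
    - [255, [-7, -2.5, 0], [0, 0, 0]]
    - [255, [-10, -4, 0], [0, 0, 0]]
    - [255, [-13.25, -5.15, 0], [0, 0, 0]]
    - [255, [-13.25, -5.15, 0], [0, 0, 0]]
    - [255, [-13.25, -5.15, 2], [0, 0, 0]]
    - [255, [-13.25, -5.15, 3], [0, 0, 0]]
    - [255, [-13.25, -5.15, 3], [0, 0, 0]]
    - [255, [-13.25, -5.15, 3], [0, 0, 0]]

```text
clock: 18.33
eef_pos: [611.3, 98.2, 164.8]
tcp_rot: [-3.139, 0.001, 1.5]
contact_force: [0.4, -0.3, -0.7]
opening: 0.003
```

Run:
```python
from look import *
look(19)
```

```text
t 18.33 tcp [611.3  98.2 164.8] rot [-3.139e+00  1.000e-03  1.500e+00] F [ 0.39 -0.34 -0.69] T [-0.01 -0.01  0.01] op 0.003 q [ 0.16  0.41  1.7  -0.    1.03  0.23]
cal [0.7 0.8]
```

View pics/b19.png

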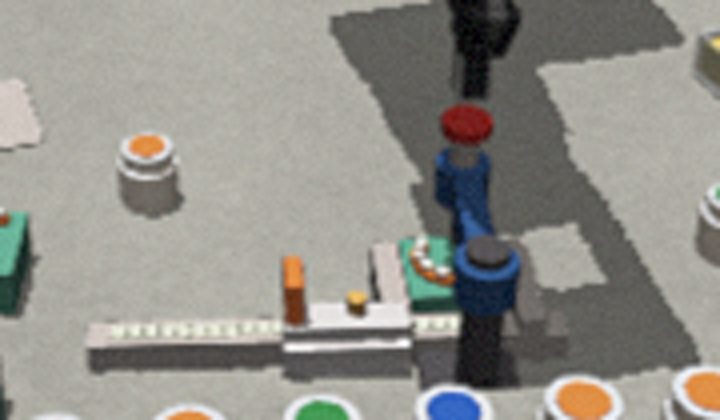

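Fingertips are centred over the button. Press down.

>>> play_rows:
  rows:
    - [255, [0, 0, 0.6], [0, 0, 0]]
    - [255, [0, 0, 1.1], [0, 0, 0]]
    - [255, [0, 0, 1.4], [0, 0, 0]]
    - [255, [0, 0, 1.7], [0, 0, 0]]
    - [255, [0, 0, 1.7], [0, 0, 0]]

```text
clock: 18.85
eef_pos: [611.8, 98.7, 148.2]
tcp_rot: [-3.141, -0.0, 1.501]
contact_force: [-1.4, 0.5, 2.8]
opening: 0.001
```

>>> play_rows:
  rows:
    - [255, [0, 0, 0.3], [0, 0, 0]]
    - [255, [0, 0, 0.6], [0, 0, 0]]
    - [255, [0, 0, 0.9], [0, 0, 0]]
    - [255, [0, 0, 0.9], [0, 0, 0]]

```text
clock: 19.18
eef_pos: [611.8, 98.7, 139.7]
tcp_rot: [-3.141, -0.0, 1.501]
contact_force: [-3.2, 0.8, 7.7]
opening: 0.002
```

>>> play_rows:
  rows:
    - [255, [0, 0, 0.25], [0, 0, 0]]
    - [255, [0, 0, 0.5], [0, 0, 0]]
    - [255, [0, 0, 0.5], [0, 0, 0]]
    - [255, [0, 0, 0.5], [0, 0, 0]]

```text
clock: 19.52
eef_pos: [611.9, 98.7, 136.0]
tcp_rot: [3.142, -0.0, 1.501]
contact_force: [-5.9, 1.0, 13.8]
opening: -0.001
```

>>> play_rows:
  rows:
    - [255, [0, 0, 0.1], [0, 0, 0]]
    - [255, [0, 0, 0.2], [0, 0, 0]]
    - [255, [0, 0, 0.2], [0, 0, 0]]

```text
clock: 19.77
eef_pos: [612.1, 98.8, 135.7]
tcp_rot: [3.141, -0.0, 1.501]
contact_force: [-11.8, -0.6, 29.0]
opening: -0.0
```

Hard end stop at z≈136 (14 mm of travel, force rising past 13 N). Release straight up, then leave.

>>> play_rows:
  rows:
    - [255, [0, 0, -0.6], [0, 0, 0]]
    - [255, [0, 0, -1.3], [0, 0, 0]]
    - [255, [0, 0, -2], [0, 0, 0]]
    - [255, [0, 0, -4], [0, 0, 0]]
    - [255, [0, 0, -7], [0, 0, 0]]
    - [255, [3, 0, -9], [0, 0, 0]]
    - [255, [7, 2, -9], [0, 0, 0]]
    - [255, [11, 4, -9], [0, 0, 0]]
    - [255, [15, 5, -9], [0, 0, 0]]
    - [255, [15, 5, -9], [0, 0, 0]]
    - [255, [15, 5, -9], [0, 0, 0]]

```text
clock: 20.68
eef_pos: [672.6, 247.2, 221.8]
tcp_rot: [-3.141, -0.0, 1.504]
contact_force: [-0.1, -0.1, 0.4]
opening: 0.001
```

Run:
```python
from look import *
look(20)
np.set_printoptions(suppress=True,precision=2)
p,d=load('t20'); cv2.imwrite('pics/c20.png',cv2.resize(p[140:200,205:285,::-1],None,fx=9,fy=9,interpolation=2))
for n,k in(('top','t20'),('scene','s20')):
    q,dd=load(k); PP=cloud(n,dd); hh=cv2.cvtColor(q,cv2.COLOR_RGB2HSV); bx=(215,260,140,190) if n=='top' else (315,370,190,250)
    m=(cv2.inRange(hh,(0,150,80),(6,255,255))>0)&(PP[...,2]>130); m[:, :bx[0]]=0; m[:,bx[1]:]=0; m[:bx[2]]=0; m[bx[3]:]=0
    X=np.nanmean(PP[m],0); print(n,m.sum(),X,w2c(X))
def ed(l,thr):
    i=np.nonzero(np.diff((l>thr).astype(int)))[0]; return [j+(thr-l[j])/(l[j+1]-l[j]) for j in i]
g=p.astype(float); g=g[...,1]-g[...,0]
C=np.array([w2c(w) for w in plane('top',[(u,166+ed(g[166:197,u],18)[-1]) for u in range(230,248)],36)]); print('front',np.polyfit(C[:,1],C[:,0],1))
```

```text
t 20.68 tcp [672.6 247.2 221.8] rot [-3.141 -0.     1.504] F [-0.12 -0.13  0.39] T [-0.05  0.03 -0.06] op 0.001 q [0.35 0.5  1.42 0.   1.21 0.42]
cal [ 51.5 153.7]
top 91 [610.38  97.26 151.  ] [-0.11 -0.24]
scene 84 [615.06  96.55 148.49] [ 4.61 -0.63]
front [ -0.01 -31.5 ]
```

View pics/c20.png

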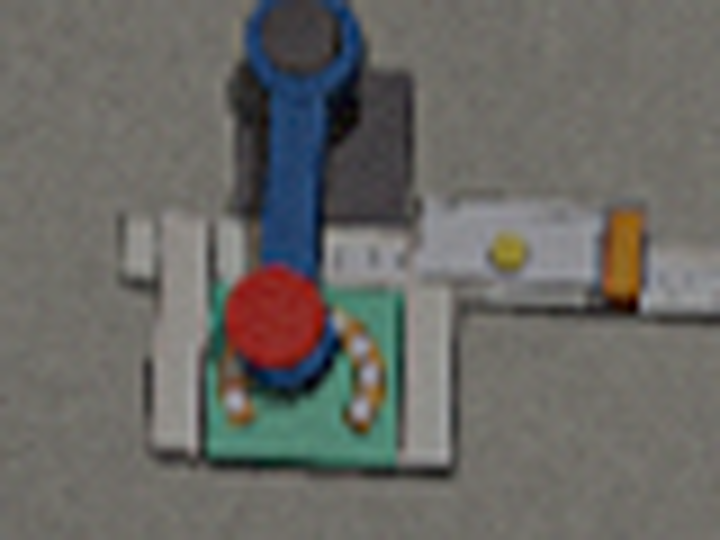

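View pics/s20.png

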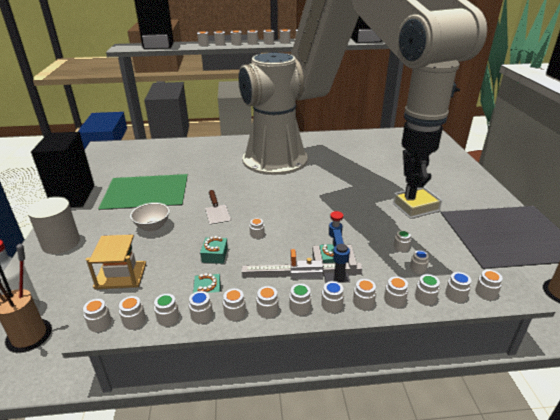

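The cast is clamped flush at top-view px ≈ (239,182). The button is back up (top at ≈150 mm) over it, bystanders are in place and the gripper is clear at z=222. Hand in.

```bash
python3 -c "
from h import *
print(r.sign_off())"
```

```text
the job is handed in; nothing more can be done
None
```

The job is done and handed in at about 21 s of the 69 s allowed; the sign-off gives no verdict.

**What I did**
- I gripped the cast nearest the robot's base by its sides and slid it into the mouth until its back met the beam.
- I pushed the thumb tab until the sliding jaw closed on the cast. The push peaked at about 13 N, above the suggested 9 N, and I eased it to 7 N before withdrawing.
- I swung the blue arm to a firm stop, leaning on it with up to about 28 N.
- I pressed the button through its snap to the hard end at 14 mm of travel, with about 29 N at the bottom, then let it rise.

**Last checks**
- **Cast position:** it sits within about 1.5 mm of its place in x and y.
- **Cast angle:** its front edge is about 0.01 rad off square. Fits on the other sides scattered from 0 to 0.06 rad, which I put down to roughly 3 mm pixels on short edges.
- **Sliding jaw:** it looks straight and flush in the top view, but its cocking was not measured more finely. The tool's contact position suggests an opening of about 65–66 mm.
- **Punch:** in the top view the button is back up (top at about 150 mm) and within 0.3 mm of the caliper origin. The scene camera puts it about 4 mm further in x, the same offset it showed for other things, so I trusted the top view.
- **Bystanders:** they look untouched in the last picture, and the gripper is clear of everything.

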